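# Weigh the key-steel blanks

### The arm

A 6-joint arm with a two-finger parallel gripper is mounted at the origin on a cart in front of the work surface, level with it; the furniture and walls round the work are solid. World frame = base frame: x ahead of the robot, y to its left, z up, the work surface at z = 0. Lengths are in m, angles in rad, forces in N, time in s.
With the tool pointing down it reaches from about 0.375 to 0.975 m from the base axis. Payload 3.8 kg.
Tool frame: the origin (TCP) lies at the very end of the fingers, on their centre line; the grasp point (between the pads) lies 19 mm behind it; z points along the fingers, y is the line along which they close (so a half turn about z gives the same grasp; the last joint's range is limited). The gripper opens to 85 mm and grips with 20 to 120 N. Pads are 22 mm wide; open, the fingers measure 114 mm over their backs; the gripper's body (76 mm by 85 mm) begins 54 mm behind the grasp point. The pads swing forward as they close: fully open they stand 13 mm farther back than shut.
Start: joints at [-1.294, 0.264, 1.604, -0, 1.274, -0.037], TCP at [0.208, -0.642, 0.209] pointing down, gripper open.
Joint ranges: [-2.63, 2.63], [-0.94, 2.18], [0.31, 2.57], [-1.31, 4.45], [0, 2.66], [-2.55, 2.55]. Speed limits (rad/s): [2.57, 2.57, 3.14, 3.14, 3.14, 3.14].

### API

Orientations are given as a rotation vector (axis times angle).
In Python, from workcell import monitor, viewer, job gives the robot as it stands. The module is installed in compiled form; this text tells all that it offers.
- The arm moves only by the tool step_arm, never from a script. Its argument "series" is one flat list of numbers, 4 for each row, row after row: the shift along the tool's x, y, z in m, then the turn about the tool's z in rad. A call has 1 to 8 rows; each row is the pose to reach, as a shift and turn from the pose commanded when the call began, along the tool's axes at that moment; what a row does not reach only later rows make up. A row lasts 1/8 s, in which the tool goes at most 62.5 mm and 10.7 degrees, less where a joint would pass 70% of its speed; a pose out of reach is approached as far as the arm can. A call with a gripper value outside its range is refused whole. "gripper" is the opening, from 0 (shut) to 1 (fully open), set as the call begins (left out, the last holds). The fingers move at their own pace and stop on an object; "newtons" is the grip in N (left out, the last holds). Time passes only in rows, so rows that repeat a pose let the fingers close. It gives the time, the measured TCP pose, the force, the opening and the grip force at its end, in the units of the state.
- monitor.read_state(): the state, without advancing time (a new reading comes with each control period).
- viewer.read_camera(name): name is "side" or "top" or "wrist"; returns a dict with "image" (400x640x3 uint8, red, green, blue), "intrinsics" (3x3 intrinsics, pixels), "distortion" ([k1, k2, p1, p2, k3] as OpenCV has them; the pictures are not rectified), "T" (4x4, takes a point from camera to world coordinates); the wrist camera has in their place "hand_eye" (4x4, takes a point from camera to tool coordinates, whose origin is the TCP and whose axes are the flange's). Camera axes: x right, y up, looking along -z (the intrinsics and any distortion apply to the point x, -y, -z); pixel columns grow to the right and rows downward; lengths in m; the calibration is good to about 2 mm. A picture is of the moment at which its call begins: read the wrist's pose just before it. There is no depth.
- job.finish_job(): hands the job in; it is judged then, once.
Trained networks look in a picture, given as the dict that the camera call returned (one of the last four; its "shot" number tells which), for a name from the list of things; names that differ only in an ending like _2 or _b are one class to them, and where a whole thing is asked for, a point or a joint stands for the part that bears it (a point fixed in the world has none). Each returns a list of dicts, best first, with "score" (0 to 1); they miss things now and then, are a little off and sometimes report something else, mostly with a low value. They report only what shows in the picture. A call takes as long as a camera call. They do not tell look-alikes from the thing itself.
- viewer.boxes_of(picture, label): "extent" ([centre column, centre row, width, height] in pixels, round what is visible of it).
- viewer.spot_point(picture, label): "point" ([column, row] in pixels: a listed point, or the origin of a listed thing).
The state is a dict: "time": time; "q": joint angles; "joint_vel": joint speeds; "joint_torque": joint torques, N m; "tool_pos": TCP position; "tcp_rot": TCP orientation; "wrist_force": force on the tool from outside, world axes, zero at the start; "torque": the same for the moment, N m; "width": opening from 0.0 (shut) to 1.0 (fully open); "grip_force": force on a finger pad.
Only numpy, scipy, OpenCV 4.12 (cv2) and the standard library are available. Lean on these libraries where they do the work, as an engineer would, in place of code of your own. Each camera call takes 0.05 s, during which the arm holds its last target. There are 200 camera calls.

### The job

Pull every steel bar out of the upright wooden holder and lay them all flat in the pan of the beam balance, then slide the counterpoise along the beam until the beam hangs level on its own with all the bars in the pan. Once it has rested level for a couple of seconds, move the bars over to the shallow steel tray, laid flat inside it, and slide the counterpoise back to its home stop by the pivot. Leave the clamp and the roll of tape alone.

Things in the scene. Friction and masses are not known exactly. Their poses are not given: they have to be found in the camera images.
- bar_1: square steel bar (key-steel blank), 16 x 16 x 150 mm, about 0.3 kg (0.27 to 0.36); origin at the centre of its lower end face (as it stands in the holder), z along its length to the upper end; two or three of the four bars are present, the others are absent. At the start it stands upright and loose in a socket of the holder, its upper 66 mm sticking out
- bar_2: square steel bar (key-steel blank), 16 x 16 x 150 mm, about 0.3 kg (0.27 to 0.36); origin at the centre of its lower end face (as it stands in the holder), z along its length to the upper end; two or three of the four bars are present, the others are absent. At the start it stands upright and loose in a socket of the holder, its upper 66 mm sticking out
- bar_3: square steel bar (key-steel blank), 16 x 16 x 150 mm, about 0.3 kg (0.27 to 0.36); origin at the centre of its lower end face (as it stands in the holder), z along its length to the upper end; two or three of the four bars are present, the others are absent. At the start it stands upright and loose in a socket of the holder, its upper 66 mm sticking out
- bar_4: square steel bar (key-steel blank), 16 x 16 x 150 mm, about 0.3 kg (0.27 to 0.36); origin at the centre of its lower end face (as it stands in the holder), z along its length to the upper end; two or three of the four bars are present, the others are absent. At the start it stands upright and loose in a socket of the holder, its upper 66 mm sticking out
- bar_1_top (a point): centre of the upper end face of bar_1, 150 mm from its origin; same axes
- bar_2_top (a point): centre of the upper end face of bar_2, 150 mm from its origin; same axes
- bar_3_top (a point): centre of the upper end face of bar_3, 150 mm from its origin; same axes
- bar_4_top (a point): centre of the upper end face of bar_4, 150 mm from its origin; same axes
- holder: fixed beech block, 56 (x) x 190 (y) x 90 mm high, on a thin steel foot 80 x 214 mm; four square sockets 21 mm wide in a row along its y, 45 mm apart, floor 8 mm above the worktop. Origin at the centre of its underside, z up
- tray: loose shallow tray of sheet steel, 172 (x) x 152 (y) x 20 mm high, walls 3 mm, floor 3 mm, 0.8 kg, open at the top. Origin at the centre of its underside; z up
- balance: fixed stand of the beam balance; origin on the worktop below the pivot. The beam lies along its y axis, pivot 85 mm up: the pan is on the -y side, the counterpoise on the +y side. The stand's base plate is 130 (x) x 230 (y) mm. The beam's +y end is 167 mm from the pivot
- pan_floor (a point): centre of the pan's floor, 115 mm from the pivot and 123 mm above the worktop when the beam is level. The pan is a square aluminium dish, 172 mm inside, rim 8 mm above its floor, and a linkage keeps it horizontal while it goes 15 mm up or down with the beam. Where in the pan the load lies does not matter. Axes as the balance
- beam (a joint): tilt of the beam in rad, 0 = level, positive = pan side low; stops at -0.13 and +0.13. It swings freely, settles in about 1.5 s, and is level with an empty pan and the counterpoise at home. 1 mm of counterpoise travel tilts it about 0.0063 rad (towards negative as the counterpoise moves out), so between the stops only the last 20 mm either side of balance can be read
- counterpoise (a joint): how far the counterpoise has been slid out along the beam's +y from its home stop, in m, 0 to 0.095; home is 42 mm from the pivot. It weighs 1.6 kg, slides with about 4 N of friction and stays where it is left. It starts 24 to 31 mm out, with the beam resting on its counterpoise-side stop. A bar of 0.3 kg in the pan needs about 0.022 m
- lug (a point): centre of the grip lug on top of the counterpoise, 50 mm above the beam's centre line: an upright steel plate 30 mm wide (x), 16 mm thick (along the beam, y) and 35 mm high, on a block 66 x 44 x 66 mm. Axes as the beam
- g_clamp: blue G-clamp lying on the worktop, 72 x 133 x 16 mm; bystander
- tape_1: black roll of tape lying on the worktop, 62 mm across; bystander
There are look-alikes about, which are no part of the job. Leave any blue look-alike of the bar_3 alone.

How it is judged:
By the outcome, as a careful person would: the job done as asked, in the order asked, and still so for the second after the job is handed in, with the robot touching nothing.
Of bar_1, bar_2, bar_3, bar_4 only 2 to 3 are there at a start; the rules pass over those that are not, and their reading is None.
At some moment in a run one of tray may be knocked a few centimetres aside while the robot is not near it.
Once in a run the grip may slacken for a moment while it holds something.
It also fails if it takes over 210 s, if anything falls off the work surface, if the arm or the gripper's body presses on something with over 40 N, if the wrist force passes 120 N, or if a joint passes its speed limit or range.

## Working session

There is one attempt and no reset: what is moved stays moved. The work goes in short steps, Python scripts to look and compute and a tool call to move; the robot and the scene stay as the last step left them, time stands still between calls to the robot, and variables do not carry over. Pictures are saved under pics/ and viewed, at most 14 in all, crops included, and the job is handed in when it is done.

Besides the shell and the picture viewer there is one more tool, called by a JSON object that holds its "api" and its "payload". step_arm: Moves the arm, as the interface text tells. Its arguments: {"type":"object","properties":{"series":{"type":"array"},"gripper":{"type":"number"},"newtons":{"type":"number"}},"required":["series"]}

```bash
mkdir -p pics
cat > h.py <<'E'
import numpy as np, cv2
from scipy.spatial.transform import Rotation as R
from workcell import monitor, viewer, job
def st(): return monitor.read_state()
def Tt(s):
    T=np.eye(4);T[:3,:3]=R.from_rotvec(s["tcp_rot"]).as_matrix();T[:3,3]=s["tool_pos"];return T
def shot(n):
    s=st();p=viewer.read_camera(n)
    p["Tw"]=p["T"] if "T" in p else Tt(s)@p["hand_eye"]
    return p
def save(p,name,crop=None):
    im=p["image"][:,:,::-1]
    if crop: im=im[crop[1]:crop[3],crop[0]:crop[2]]; im=cv2.resize(im,None,fx=crop[4],fy=crop[4])
    cv2.imwrite("pics/"+name,im)
def ray(p,uv):
    x=cv2.undistortPoints(np.array([[uv]],float),np.array(p["intrinsics"]),np.array(p["distortion"]))[0,0]
    d=np.array(p["Tw"])[:3,:3]@np.array([x[0],-x[1],-1]);return np.array(p["Tw"])[:3,3],d
def atz(p,uv,z):
    o,d=ray(p,uv);return o+d*(z-o[2])/d[2]
def proj(p,X):
    T=np.linalg.inv(p["Tw"]);c=T[:3,:3]@np.array(X)+T[:3,3]
    return cv2.projectPoints(np.array([[c[0],-c[1],-c[2]]]),np.zeros(3),np.zeros(3),np.array(p["intrinsics"]),np.array(p["distortion"]))[0].ravel()
def tri(p1,u1,p2,u2):
    A=np.zeros((3,3));b=np.zeros(3)
    for p,u in((p1,u1),(p2,u2)):
        o,d=ray(p,u);d/=np.linalg.norm(d);M=np.eye(3)-np.outer(d,d);A+=M;b+=M@o
    return np.linalg.solve(A,b)
def totool(s,X): # world shift to reach X -> tool axes
    T=Tt(s);return T[:3,:3].T@(np.array(X)-T[:3,3])
E
python3 - <<'E'
from h import *
np.set_printoptions(precision=3,suppress=True)
s=st();print(s)
for n in("top","side"):
    p=shot(n);save(p,n+"0.png");print(n,np.array(p["Tw"]))
    for l in["bar_1","bar_1_top","holder","tray","balance","pan_floor","lug","counterpoise","g_clamp","tape_1"]:
        a=viewer.spot_point(p,l)
        print(l,[(np.round(r["point"]),round(r["score"],2)) for r in a[:6]])
E
```

```text
{'time': 0.0, 'q': array([-1.294,  0.265,  1.605, -0.   ,  1.274, -0.037]), 'joint_vel': array([-0.002, -0.002,  0.002,  0.   , -0.001,  0.   ]), 'joint_torque': array([  0.002, -51.511, -36.732,   0.   ,   0.013,  -0.   ]), 'tool_pos': array([ 0.208, -0.641,  0.208]), 'tcp_rot': array([-3.101, -0.491,  0.   ]), 'wrist_force': array([-0.796, -0.774,  0.846]), 'torque': array([-0.025, -0.016,  0.004]), 'grip_force': 0.0, 'width': 1.0012598397461054}
top [[ 0.343  0.728 -0.594 -0.421]
 [-0.939  0.275 -0.205 -0.245]
 [ 0.014  0.628  0.778  1.427]
 [ 0.     0.     0.     1.   ]]
bar_1 [(array([281., 281.]), 0.7), (array([276., 249.]), 0.59)]
bar_1_top []
holder [(array([297., 259.]), 0.84)]
tray [(array([237., 219.]), 0.93)]
balance [(array([397., 269.]), 0.58)]
pan_floor []
lug [(array([237., 221.]), 0.31)]Traceback (most recent call last):
  File "<stdin>", line 7, in <module>
ValueError: it knows: balance, bar, bar_1_top, bar_2_top, bar_3_top, bar_4_top, g_clamp, holder, lug, pan_floor, tape, tray
```

View pics/top0.png

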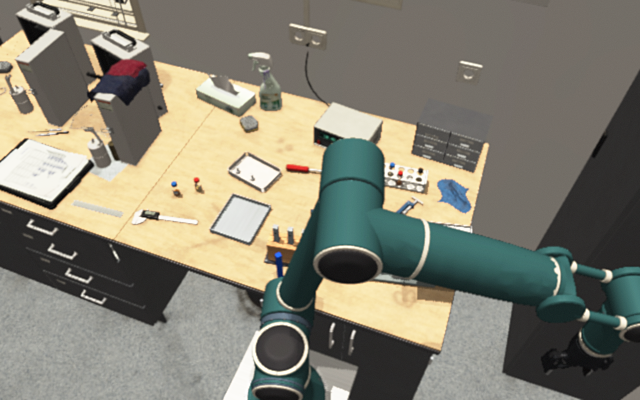

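The top view shows the tray at (240,218) and the holder at (290,250), with steel bar tops at (276,233) and (290,236) and a blue look-alike at (280,265). The arm hides the balance.

Run:
```python
from h import *
np.set_printoptions(precision=3,suppress=True)
p=shot("side");save(p,"side0.png");print(np.array(p["Tw"]))
for l in["bar","bar_1_top","holder","tray","balance","pan_floor","lug","g_clamp","tape"]:
    a=viewer.spot_point(p,l)
    print(l,[(np.round(r["point"]),round(r["score"],2),atz(p,r["point"],{"bar":.008,"bar_1_top":.158,"pan_floor":.138,"lug":.13}.get(l,0))) for r in a[:6]])
p=shot("top")
for l in["bar","holder","tray","balance","g_clamp","tape"]:
    a=viewer.spot_point(p,l)
    print(l,[(np.round(r["point"]),round(r["score"],2),atz(p,r["point"],{"bar":.008}.get(l,0))) for r in a[:6]])
```

```text
[[ 0.973  0.161 -0.165  0.41 ]
 [-0.23   0.626 -0.745 -0.639]
 [-0.017  0.763  0.646  0.726]
 [ 0.     0.     0.     1.   ]]
bar [(array([222., 225.]), 0.84, array([0.332, 0.137, 0.008]))]
bar_1_top []
holder [(array([258., 222.]), 0.82, array([0.43 , 0.135, 0.   ]))]
tray [(array([269., 169.]), 0.77, array([0.496, 0.38 , 0.   ]))]
balance [(array([317., 313.]), 0.93, array([ 0.52 , -0.186,  0.   ]))]
pan_floor [(array([340., 317.]), 0.62, array([ 0.537, -0.291,  0.138]))]
lug [(array([296., 254.]), 0.58, array([ 0.492, -0.12 ,  0.13 ]))]
g_clamp [(array([402., 282.]), 0.65, array([ 0.734, -0.153,  0.   ]))]
tape [(array([394., 224.]), 0.68, array([0.796, 0.035, 0.   ]))]
bar [(array([282., 253.]), 0.67, array([0.42 , 0.189, 0.008])), (array([279., 282.]), 0.59, array([0.319, 0.154, 0.008]))]
holder [(array([297., 258.]), 0.8, array([0.427, 0.136, 0.   ]))]
tray [(array([239., 220.]), 0.82, array([0.5  , 0.384, 0.   ]))]
balance [(array([396., 268.]), 0.67, array([ 0.504, -0.177,  0.   ]))]
g_clamp [(array([240., 217.]), 0.43, array([0.514, 0.387, 0.   ]))]
tape [(array([409., 217.]), 0.22, array([ 0.723, -0.166,  0.   ]))]
```

View pics/side0.png

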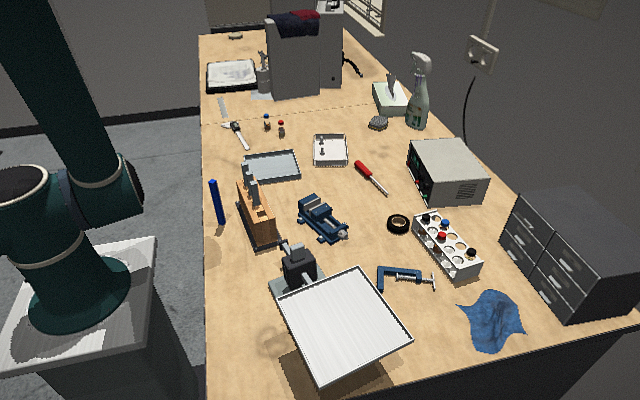

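The side view shows the balance pan at about (345,320), the counterpoise at (300,262) and the holder at (258,220). Two bars stand at its far end, with the blue look-alike at (216,200) outside it. The tray is at (270,165). Next I'll move the arm over the holder and balance for a close look.

```bash
cat >> h.py <<'E'
def yaw(s=None):
    T=Tt(s or st());return np.arctan2(T[1,0],T[0,0])
def plan(X,yw=None):
    s=st();d=totool(s,X);t=0 if yw is None else (yaw(s)-yw+np.pi)%(2*np.pi)-np.pi
    print("shift",np.round(d,4),"turn",round(float(t),4),"rows",round(max(np.linalg.norm(d)/.0625,abs(t)/.186),1),"yaw",round(float(yaw(s)),3))
np.set_printoptions(precision=4,suppress=True)
E
python3 - <<'E'
from h import *
p=shot("wrist");print(p["hand_eye"],p["intrinsics"])
plan([.38,-.15,.42],1.4);plan([.38,-.15,.42],-1.7)
E
```

```text
[[-0.0004  0.9474  0.32    0.0829]
 [ 1.      0.0002  0.0006 -0.0009]
 [ 0.0005  0.32   -0.9474 -0.1645]
 [ 0.      0.      0.      1.    ]] [[360.3874   0.     312.813 ]
 [  0.     360.3874 202.3279]
 [  0.       0.       1.    ]]
shift [ 0.3151 -0.415  -0.2106] turn -1.0862 rows 9.0 yaw 0.314
shift [ 0.3151 -0.415  -0.2106] turn 2.0138 rows 10.8 yaw 0.314
```

{"api": "step_arm", "payload": {"series": [0.31, -0.415, -0.21, -1.086, 0.31, -0.415, -0.21, -1.086, 0.31, -0.415, -0.21, -1.086, 0.31, -0.415, -0.21, -1.086, 0.31, -0.415, -0.21, -1.086, 0.31, -0.415, -0.21, -1.086, 0.31, -0.415, -0.21, -1.086, 0.31, -0.415, -0.21, -1.086], "gripper": 0.6}}

```text
time: 2.3
tool_pos: [0.3576, -0.2015, 0.3983]
tcp_rot: [2.403, 2.022, 0.001]
wrist_force: [1.0, 0.4, 1.3]
width: 0.599
grip_force: 0.0
```

Run:
```python
from h import *
s=st();print(s["tool_pos"],yaw(s))
plan([.40,.04,.42],1.571)
p=shot("wrist");save(p,"w1.png")
for l in["bar","bar_1_top","holder","tray","balance","pan_floor","lug","tape"]:
    a=viewer.spot_point(p,l)
    print(l,[(np.round(r["point"]),round(r["score"],2),atz(p,r["point"],{"bar":.008,"bar_1_top":.158,"pan_floor":.138,"lug":.13}.get(l,0))) for r in a[:6]])
```

```text
[ 0.3576 -0.2015  0.3983] 1.3992172963555372
shift [ 0.2452  0.0005 -0.0218] turn -0.1718 rows 3.9 yaw 1.399
bar []
bar_1_top []
holder []
tray []
balance [(array([410., 108.]), 0.86, array([ 0.5106, -0.183 ,  0.    ]))]
pan_floor [(array([469., 201.]), 0.86, array([ 0.5389, -0.2924,  0.138 ]))]
lug [(array([422.,  48.]), 0.93, array([ 0.497 , -0.1069,  0.13  ]))]
tape []
```

View pics/w1.png

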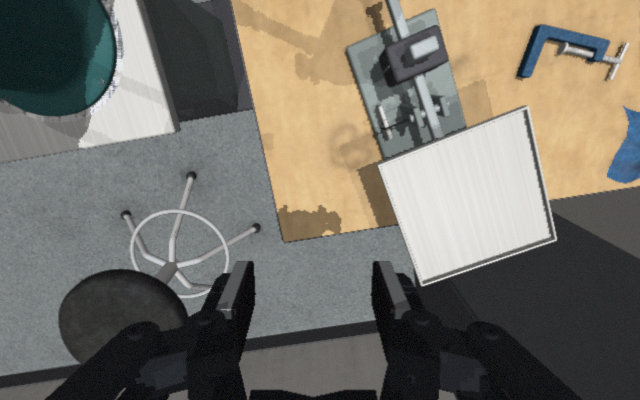

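The wrist view shows the pan (corners about (379,163), (527,107), (556,240), (422,285)) and the counterpoise lug at (425,47). Holder next.

{"api": "step_arm", "payload": {"series": [0.245, 0.0, 0, -0.172, 0.245, 0.0, 0, -0.172, 0.245, 0.0, 0, -0.172, 0.245, 0.0, 0, -0.172, 0.245, 0.0, 0, -0.172]}}

```text
time: 3.38
tool_pos: [0.3993, 0.0407, 0.3964]
tcp_rot: [-2.213, -2.227, 0.001]
wrist_force: [0.6, 0.6, -0.3]
width: 0.6
grip_force: 0.0
```

Run:
```python
from h import *
s=st();print(s["tool_pos"],yaw(s))
p=shot("wrist");save(p,"w2.png")
for l in["bar","bar_1_top","bar_2_top","bar_3_top","bar_4_top","holder","tray","lug","tape"]:
    a=viewer.spot_point(p,l)
    print(l,[(np.round(r["point"]),round(r["score"],2),atz(p,r["point"],{"bar":.008,"bar_1_top":.158,"bar_2_top":.158,"bar_3_top":.158,"bar_4_top":.158,"pan_floor":.138,"lug":.13}.get(l,0))) for r in a[:6]])
```

```text
[0.3993 0.0407 0.3964] 1.5773962500260197
bar [(array([327.,  21.]), 0.77, array([0.4173, 0.2021, 0.008 ])), (array([332.,  57.]), 0.72, array([0.4249, 0.1567, 0.008 ])), (array([335.,  69.]), 0.7, array([0.4296, 0.14  , 0.008 ])), (array([270.,  55.]), 0.66, array([0.3365, 0.1579, 0.008 ])), (array([335.,  89.]), 0.58, array([0.4311, 0.1126, 0.008 ]))]
bar_1_top []
bar_2_top [(array([345.,  92.]), 0.88, array([0.4326, 0.1135, 0.158 ]))]
bar_3_top [(array([341.,  43.]), 0.88, array([0.4275, 0.1609, 0.158 ])), (array([246.,  43.]), 0.68, array([0.3303, 0.1602, 0.158 ]))]
bar_4_top []
holder [(array([336.,  71.]), 0.7, array([0.4314, 0.1385, 0.    ])), (array([337.,  88.]), 0.33, array([0.4341, 0.1143, 0.    ]))]
tray []
lug [(array([388., 262.]), 0.94, array([ 0.5001, -0.1045,  0.13  ]))]
tape [(array([568., 144.]), 0.64, array([0.7926, 0.0325, 0.    ])), (array([386., 263.]), 0.28, array([ 0.5268, -0.1745,  0.    ]))]
```

View pics/w2.png

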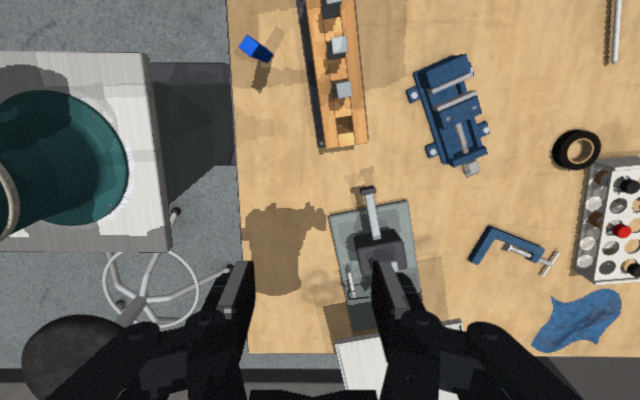

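Steel bar tops stand in three sockets, at about (343,90), (339,44) and (333,5). The nearest socket is empty, and the blue look-alike is outside at (255,47). I'll work out the approach to the nearest bar.

Run:
```python
from h import *
plan([.432,.114,.124],1.66)
```

```text
shift [0.0769 0.0326 0.2733] turn -0.0905 rows 4.6 yaw 1.569
```

{"api": "step_arm", "payload": {"series": [0.077, 0.0325, 0.1, -0.09, 0.077, 0.0325, 0.1, -0.09, 0.077, 0.0325, 0.1, -0.09, 0.077, 0.0325, 0.2, -0.09, 0.077, 0.0325, 0.2, -0.09, 0.077, 0.0325, 0.2, -0.09], "gripper": 0.6}}

```text
time: 4.62
tool_pos: [0.4296, 0.1139, 0.1952]
tcp_rot: [-2.117, -2.317, 0.007]
wrist_force: [-0.7, -0.3, 0.3]
width: 0.601
grip_force: 0.0
```

Run:
```python
from h import *
s=st();print(s["tool_pos"],yaw(s))
plan([.432,.114,.124],1.66)
p=shot("wrist");save(p,"w3.png")
for l in["bar_2_top","holder"]:
    a=viewer.spot_point(p,l)
    print(l,[(np.round(r["point"]),round(r["score"],2),atz(p,r["point"],.158 if "top" in l else 0)) for r in a[:6]])
```

```text
[0.4296 0.1139 0.1952] 1.6609717992306055
shift [-0.0001  0.0028  0.0712] turn 0.001 rows 1.1 yaw 1.661
bar_2_top [(array([320., 224.]), 0.74, array([0.4334, 0.116 , 0.158 ]))]
holder [(array([315., 142.]), 0.68, array([0.4282, 0.1393, 0.    ]))]
```

View pics/w3.png

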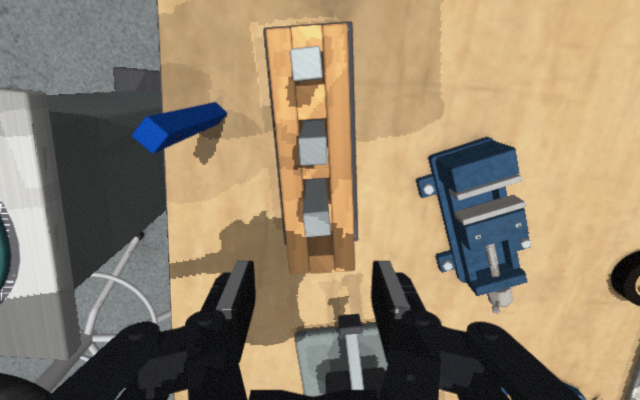

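Three steel tops show at (317,222), (313,150) and (307,62), and the gripper is aligned with the nearest. Down and grip.

{"api": "step_arm", "payload": {"series": [0.001, 0.003, 0.04, 0, 0.001, 0.003, 0.071, 0, 0.001, 0.003, 0.071, 0], "gripper": 0.6}}

```text
time: 5.15
tool_pos: [0.4343, 0.1161, 0.1264]
tcp_rot: [-2.118, -2.319, 0.002]
wrist_force: [-0.5, -0.7, 0.6]
width: 0.602
grip_force: 0.0
```

{"api": "step_arm", "payload": {"series": [0, 0, 0, 0, 0, 0, 0, 0, 0, 0, 0, 0, 0, 0, 0, 0, 0, 0, 0, 0, 0, 0, 0, 0], "gripper": 0.0, "newtons": 60}}

```text
time: 5.9
tool_pos: [0.4366, 0.1168, 0.129]
tcp_rot: [2.116, 2.318, 0.006]
wrist_force: [-0.0, 0.1, 4.9]
width: 0.154
grip_force: 58.6
```

{"api": "step_arm", "payload": {"series": [0, 0, -0.03, 0, 0, 0, -0.08, 0, 0, 0, -0.14, 0, 0, 0, -0.19, 0, 0, 0, -0.21, 0, 0, 0, -0.21, 0, 0, 0, -0.21, 0]}}

```text
time: 6.78
tool_pos: [0.4333, 0.1161, 0.3334]
tcp_rot: [-2.116, -2.318, 0.006]
wrist_force: [-0.6, -0.7, -3.0]
width: 0.16
grip_force: 59.3
```

Run:
```python
from h import *
fs=[st()["wrist_force"]]
p=shot("wrist");save(p,"w4.png")
for i in range(4): shot("wrist");fs.append(st()["wrist_force"])
print(np.mean(fs,0),np.array(fs)[:,2],st()["tool_pos"])
q=dict(p)
for uv in((313,150),(307,62),(317,222)):
    s=st(); 
# pan target: foot 65mm to +beam-y of pan centre
b=1.793;c=np.array([.5389,-.2924]);u=np.array([np.cos(b),np.sin(b)]);v=np.array([np.sin(b),-np.cos(b)])
for k in(-45,0,45): print(k,c+.068*u+k/1000*v)
k=c+.068*u-.045*v
plan([*k,.33],b)
```

```text
[-0.2616 -0.3877 -3.1179] [-3.0258 -3.102  -3.2591 -2.7492 -3.4533] [0.4339 0.1162 0.3345]
-45 [ 0.48  -0.236]
0 [ 0.5239 -0.2261]
45 [ 0.5678 -0.2162]
shift [-0.355   0.014   0.0046] turn -0.1313 rows 5.7 yaw 1.662
```

View pics/w4.png

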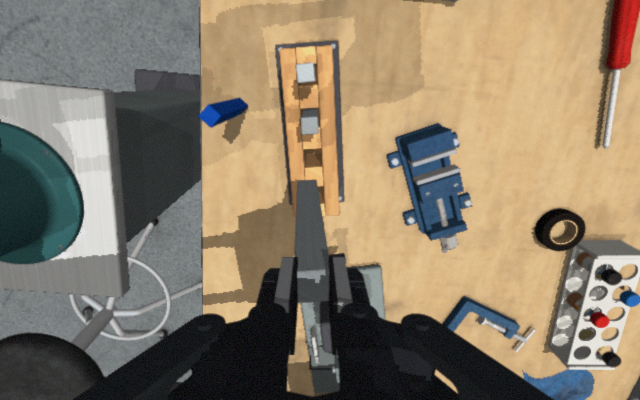

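The bar is held upright, bottom end near (308,185), and the other two bars remain at (307,72) and (310,122). Mass is about 0.3 kg by the force reading. Moving over the pan.

{"api": "step_arm", "payload": {"series": [-0.355, 0.014, 0.005, -0.131, -0.355, 0.014, 0.005, -0.131, -0.355, 0.014, 0.005, -0.131, -0.355, 0.014, 0.005, -0.131, -0.355, 0.014, 0.005, -0.131, -0.355, 0.014, 0.005, -0.131, -0.355, 0.014, 0.005, -0.131]}}

```text
time: 7.9
tool_pos: [0.4803, -0.2387, 0.3297]
tcp_rot: [-1.966, -2.448, 0.002]
wrist_force: [-0.1, 2.1, -3.1]
width: 0.156
grip_force: 60.4
```

{"api": "step_arm", "payload": {"series": [0, 0, 0.04, 0, 0, 0, 0.06, 0, 0, 0, 0.07, 0, 0, 0, 0.08, 0, 0, 0, 0.09, 0, 0, 0, 0.1, 0, 0, 0, 0.1, 0]}}

```text
time: 8.78
tool_pos: [0.4807, -0.2357, 0.231]
tcp_rot: [-1.962, -2.454, -0.0]
wrist_force: [-0.5, 0.1, 3.6]
width: 0.157
grip_force: 61.2
```

Run:
```python
from h import *
s=st();print(s["tool_pos"],yaw(s),s["wrist_force"],s["torque"])
p=shot("side");
for n in ("pan_floor","lug"):
    for a in viewer.spot_point(p,n)[:2]: print(n,a)
print(proj(p,s["tool_pos"]))
w=shot("wrist")
a=cv2.resize(p["image"][200:400,200:440],(640,533))[:400]; 
im=np.hstack([cv2.resize(p["image"][200:400,220:440],(400,364)),cv2.resize(w["image"],(400,250),interpolation=cv2.INTER_AREA)[:364] if 0 else cv2.copyMakeBorder(cv2.resize(w["image"],(400,250)),0,114,0,0,cv2.BORDER_CONSTANT)])
cv2.imwrite("pics/c5.png",im[:,:,::-1])
```

```text
[ 0.4807 -0.2357  0.231 ] 1.79280739619234 [-0.5079  0.093   3.5527] [0.0932 0.206  0.0105]
pan_floor {'point': [336.8, 326.4], 'score': 0.97}
lug {'point': [300.5, 251.3], 'score': 0.8}
[300.9169 265.511 ]
```

View pics/c5.png

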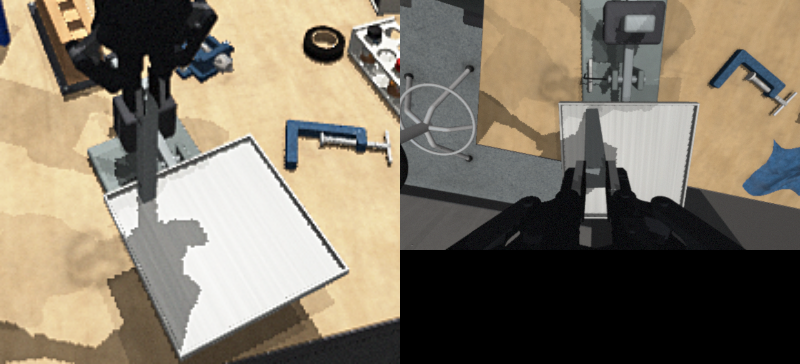

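The bar's foot stands in the pan near the +y rim, about (592,110) in the right-hand view. I'll pivot it down in the pads with a light grip.

{"api": "step_arm", "payload": {"series": [-0.015, 0, 0.001, 0, -0.029, 0, 0.0025, 0, -0.043, 0, 0.0055, 0, -0.057, 0, 0.01, 0, -0.071, 0, 0.016, 0, -0.071, 0, 0.016, 0], "newtons": 20}}

```text
time: 9.72
tool_pos: [0.4963, -0.3066, 0.2144]
tcp_rot: [-1.963, -2.452, 0.001]
wrist_force: [-0.6, 0.0, 3.1]
width: 0.158
grip_force: 58.6
```

Run:
```python
from h import *
s=st();print(s["tool_pos"],yaw(s),s["wrist_force"],s["torque"])
p=shot("side");w=shot("wrist")
im=np.hstack([cv2.resize(p["image"][200:400,220:440],(400,364)),cv2.copyMakeBorder(cv2.resize(w["image"],(400,250)),0,114,0,0,cv2.BORDER_CONSTANT)])
cv2.imwrite("pics/c6.png",im[:,:,::-1])
```

```text
[ 0.4963 -0.3066  0.2144] 1.7915453435319 [-0.5591  0.0303  3.1047] [ 0.2671  0.1113 -0.0013]
```

View pics/c6.png

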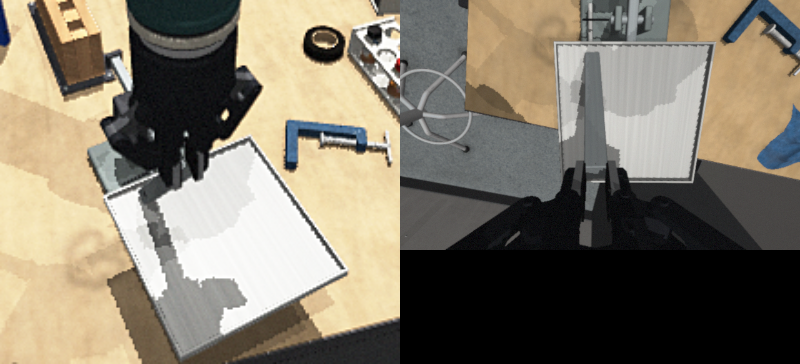

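The bar has pivoted about 30° in the pads, foot still near the +y rim at (592,52). Continuing down.

{"api": "step_arm", "payload": {"series": [-0.01, 0, 0.007, 0, -0.02, 0, 0.014, 0, -0.036, 0, 0.03, 0, -0.049, 0, 0.049, 0, -0.06, 0, 0.07, 0, -0.064, 0, 0.08, 0, -0.066, 0, 0.089, 0, -0.066, 0, 0.089, 0], "gripper": 0.0, "newtons": 20}}

```text
time: 10.82
tool_pos: [0.5108, -0.37, 0.1254]
tcp_rot: [1.961, 2.454, -0.002]
wrist_force: [0.6, -3.6, 1.1]
width: 0.159
grip_force: 48.8
```

Run:
```python
from h import *
s=st();print(s["tool_pos"],yaw(s),s["wrist_force"],s["torque"])
p=shot("side");w=shot("wrist")
im=np.hstack([cv2.resize(p["image"][200:400,220:440],(400,364)),cv2.copyMakeBorder(cv2.resize(w["image"],(400,250)),0,114,0,0,cv2.BORDER_CONSTANT)])
cv2.imwrite("pics/c7.png",im[:,:,::-1])
```

```text
[ 0.5108 -0.37    0.1254] 1.7933288180616658 [ 0.5903 -3.6378  1.1448] [-0.5051 -0.0869  0.0678]
```

View pics/c7.png

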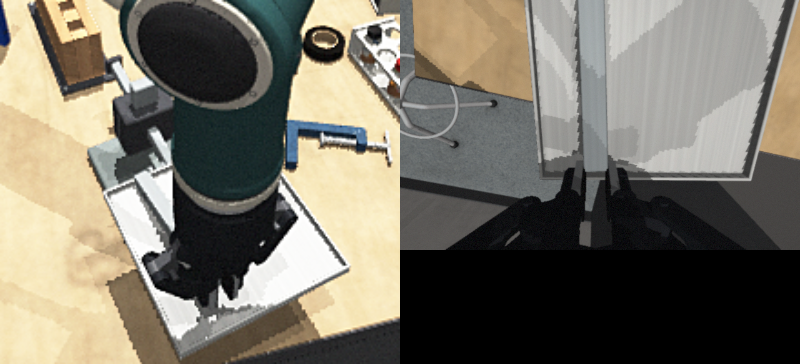

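The bar is almost flat. Lower slightly, release, rise.

{"api": "step_arm", "payload": {"series": [0.001, 0, 0.005, 0, 0.001, 0, 0.005, 0]}}

```text
time: 11.18
tool_pos: [0.5116, -0.3701, 0.1219]
tcp_rot: [1.958, 2.451, -0.002]
wrist_force: [1.2, -6.8, 2.1]
width: 0.157
grip_force: 48.5
```

{"api": "step_arm", "payload": {"series": [0.001, 0, 0, 0, 0.001, 0, 0, 0, 0.001, 0, -0.01, 0, 0.001, 0, -0.06, 0, 0.001, 0, -0.12, 0, 0.001, 0, -0.18, 0, 0.001, 0, -0.2, 0, 0.001, 0, -0.2, 0], "gripper": 0.6}}

```text
time: 12.18
tool_pos: [0.5112, -0.3679, 0.3236]
tcp_rot: [1.959, 2.451, 0.0]
wrist_force: [-0.4, 0.1, -1.0]
width: 0.598
grip_force: 0.0
```

Run:
```python
from h import *
s=st();print(s["tool_pos"],yaw(s),s["wrist_force"])
p=shot("side");w=shot("wrist")
for n in ("bar","bar_2_top","pan_floor","lug"): print(n,[(np.round(a["point"]),round(a["score"],2),atz(w,a["point"],.137)) for a in viewer.spot_point(w,n)[:3]])
plan([.428,.161,.28],1.66)
im=np.hstack([cv2.resize(p["image"][200:400,220:440],(400,364)),cv2.copyMakeBorder(cv2.resize(w["image"],(400,250)),0,114,0,0,cv2.BORDER_CONSTANT)])
cv2.imwrite("pics/c8.png",im[:,:,::-1])
```

```text
[ 0.5112 -0.3679  0.3236] 1.792938621970353 [-0.4218  0.059  -1.0379]
bar []
bar_2_top [(array([312., 168.]), 0.68, array([ 0.5098, -0.3651,  0.137 ]))]
pan_floor [(array([359.,  97.]), 0.65, array([ 0.5374, -0.2908,  0.137 ]))]
lug []
shift [0.5327 0.0368 0.0402] turn 0.1328 rows 8.6 yaw 1.793
```

View pics/c8.png

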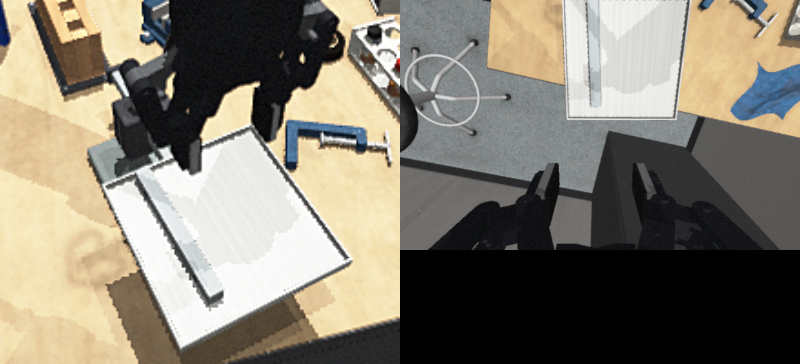

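The first bar lies flat in the pan (left part), with room for the others. Fetching the second bar.

{"api": "step_arm", "payload": {"series": [0.44, 0.03, 0.0, 0.133, 0.44, 0.03, 0.0, 0.133, 0.44, 0.03, 0.0, 0.133, 0.44, 0.03, 0.0, 0.133, 0.44, 0.03, 0.0, 0.133, 0.44, 0.03, 0.0, 0.133, 0.44, 0.03, 0.0, 0.133, 0.44, 0.03, 0.0, 0.133]}}

```text
time: 13.48
tool_pos: [0.4414, 0.0719, 0.3202]
tcp_rot: [-2.111, -2.324, 0.001]
wrist_force: [-0.3, -0.1, 0.3]
width: 0.598
grip_force: 0.0
```

Run:
```python
from h import *
s=st();print(s["tool_pos"],yaw(s),s["wrist_force"])
w=shot("wrist")
for n in ("bar_2_top","bar_3_top"): print(n,[(np.round(a["point"]),round(a["score"],2),atz(w,a["point"],.158)) for a in viewer.spot_point(w,n)[:5]])
plan([.429,.161,.125],1.66)
```

```text
[0.4414 0.0719 0.3202] 1.6665197914868006 [-0.2543 -0.0616  0.2945]
bar_2_top []
bar_3_top [(array([305.,  75.]), 0.75, array([0.4264, 0.1587, 0.158 ])), (array([192.,  59.]), 0.58, array([0.3305, 0.1622, 0.158 ]))]
shift [ 0.0942 -0.005   0.1954] turn 0.0004 rows 3.5 yaw 1.66
```

{"api": "step_arm", "payload": {"series": [0.05, -0.006, 0.03, 0, 0.093, -0.006, 0.06, 0, 0.093, -0.006, 0.12, 0, 0.093, -0.006, 0.17, 0, 0.093, -0.006, 0.195, 0, 0.093, -0.006, 0.195, 0], "gripper": 0.6}}

```text
time: 14.38
tool_pos: [0.4268, 0.1579, 0.1234]
tcp_rot: [-2.122, -2.313, 0.009]
wrist_force: [-0.1, 0.4, 1.1]
width: 0.597
grip_force: 0.0
```

{"api": "step_arm", "payload": {"series": [0, 0, 0, 0, 0, 0, 0, 0, 0, 0, 0, 0, 0, 0, 0, 0, 0, 0, 0, 0, 0, 0, 0, 0], "gripper": 0.0, "newtons": 60}}

```text
time: 15.12
tool_pos: [0.43, 0.1608, 0.1283]
tcp_rot: [2.119, 2.317, 0.004]
wrist_force: [-1.3, -0.8, 6.7]
width: 0.161
grip_force: 58.8
```

{"api": "step_arm", "payload": {"series": [0, 0, -0.03, 0, 0, 0, -0.08, 0, 0, 0, -0.14, 0, 0, 0, -0.19, 0, 0, 0, -0.21, 0, 0, 0, -0.21, 0, 0, 0, -0.21, 0]}}

```text
time: 16.0
tool_pos: [0.4273, 0.16, 0.3332]
tcp_rot: [-2.119, -2.316, 0.006]
wrist_force: [-0.4, 0.3, -2.5]
width: 0.162
grip_force: 59.5
```

Run:
```python
from h import *
fs=[]
for i in range(6): p=shot("wrist");fs.append(st()["wrist_force"])
print(np.mean(fs,0),np.array(fs)[:,2],st()["tool_pos"])
plan([.527,-.2255,.333],1.793)
```

```text
[-0.1073 -0.3952 -3.5576] [-4.1018 -3.5256 -3.5614 -2.7535 -3.3868 -4.0166] [0.4282 0.1602 0.335 ]
shift [-0.393   0.0642  0.002 ] turn -0.1332 rows 6.4 yaw 1.66
```

{"api": "step_arm", "payload": {"series": [-0.393, 0.064, 0.004, -0.133, -0.393, 0.064, 0.004, -0.133, -0.393, 0.064, 0.004, -0.133, -0.393, 0.064, 0.004, -0.133, -0.393, 0.064, 0.004, -0.133, -0.393, 0.064, 0.004, -0.133, -0.393, 0.064, 0.004, -0.133, -0.393, 0.064, 0.004, -0.133]}}

```text
time: 17.3
tool_pos: [0.5272, -0.2265, 0.3312]
tcp_rot: [-1.963, -2.45, 0.0]
wrist_force: [-0.9, 1.1, -3.1]
width: 0.156
grip_force: 59.6
```

{"api": "step_arm", "payload": {"series": [0, 0, 0.04, 0, 0, 0, 0.06, 0, 0, 0, 0.07, 0, 0, 0, 0.08, 0, 0, 0, 0.09, 0, 0, 0, 0.1, 0, 0, 0, 0.1, 0]}}

```text
time: 18.18
tool_pos: [0.5271, -0.2253, 0.2317]
tcp_rot: [-1.961, -2.453, -0.0]
wrist_force: [1.1, 0.1, 0.3]
width: 0.159
grip_force: 59.9
```

Run:
```python
from h import *
s=st();print(s["tool_pos"],yaw(s),s["wrist_force"],s["torque"])
p=shot("side");w=shot("wrist")
im=np.hstack([cv2.resize(p["image"][200:400,220:440],(400,364)),cv2.copyMakeBorder(cv2.resize(w["image"],(400,250)),0,114,0,0,cv2.BORDER_CONSTANT)])
cv2.imwrite("pics/c9.png",im[:,:,::-1])
```

```text
[ 0.5271 -0.2253  0.2317] 1.7926505327887043 [1.0859 0.1012 0.2505] [ 0.0379 -0.0636  0.0549]
```

View pics/c9.png

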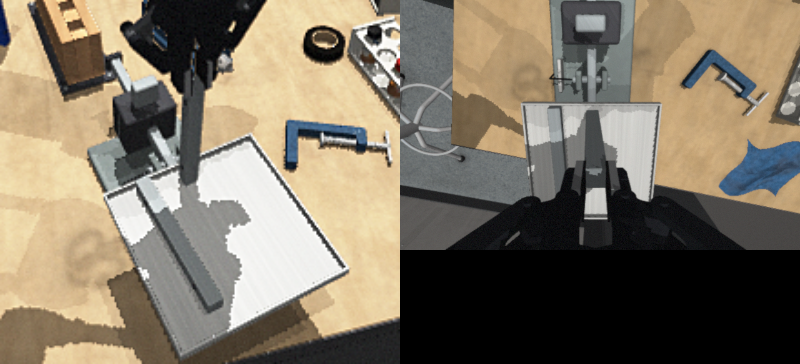

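The second bar's foot stands in the pan at about (592,110) beside the first bar, so I'll use the same pivot motion.

{"api": "step_arm", "payload": {"series": [0, 0, 0.0015, 0, -0.015, 0, 0.0025, 0, -0.029, 0, 0.004, 0, -0.043, 0, 0.007, 0, -0.057, 0, 0.0115, 0, -0.071, 0, 0.0175, 0, -0.071, 0, 0.0175, 0]}}

```text
time: 19.15
tool_pos: [0.546, -0.2998, 0.2195]
tcp_rot: [1.957, 2.444, -0.001]
wrist_force: [0.3, -2.2, 13.6]
width: 0.163
grip_force: 63.5
```

{"api": "step_arm", "payload": {"series": [-0.01, 0, 0.007, 0, -0.02, 0, 0.014, 0, -0.036, 0, 0.03, 0, -0.049, 0, 0.049, 0, -0.06, 0, 0.07, 0, -0.064, 0, 0.08, 0, -0.065, 0, 0.091, 0, -0.065, 0, 0.093, 0], "gripper": 0.0, "newtons": 20}}

```text
time: 20.15
tool_pos: [0.5567, -0.3585, 0.1207]
tcp_rot: [-1.962, -2.453, 0.001]
wrist_force: [0.0, -3.0, 3.0]
width: 0.161
grip_force: 68.0
```

Run:
```python
from h import *
s=st();print(s["tool_pos"],yaw(s),s["wrist_force"],s["torque"],s["width"])
w=shot("wrist");save(w,"w10.png")
for n in ("bar","bar_2_top"): print(n,[(np.round(a["extent"]),round(a["score"],2)) for a in viewer.boxes_of(w,n)[:4]])
```

```text
[ 0.5567 -0.3585  0.1207] 1.7924285302837604 [ 0.0084 -2.9772  2.9737] [-0.0377 -0.0684 -0.0035] 0.16077063933103777
bar [(array([312., 144.,  45., 288.]), 0.94), (array([204., 126.,  75., 252.]), 0.92)]
bar_2_top [(array([203., 126.,  72., 253.]), 0.83), (array([301., 142., 429., 284.]), 0.75)]
```

{"api": "step_arm", "payload": {"series": [0.001, 0, 0, 0, 0.001, 0, 0, 0, 0.001, 0, -0.01, 0, 0.001, 0, -0.06, 0, 0.001, 0, -0.12, 0, 0.001, 0, -0.18, 0, 0.001, 0, -0.2, 0, 0.001, 0, -0.2, 0], "gripper": 0.5}}

```text
time: 21.3
tool_pos: [0.5578, -0.3575, 0.3243]
tcp_rot: [1.959, 2.451, 0.001]
wrist_force: [0.3, 0.3, 0.5]
width: 0.497
grip_force: 0.0
```

Run:
```python
from h import *
s=st();print(s["tool_pos"],yaw(s))
p=shot("side");w=shot("wrist")
for q in(p,w):
  for n in ("bar","bar_2_top"): print(n,[(np.round(a["extent"]),round(a["score"],2)) for a in viewer.boxes_of(q,n)[:4]])
plan([.424,.206,.28],1.66)
im=np.hstack([cv2.resize(p["image"][200:400,220:440],(400,364)),cv2.copyMakeBorder(cv2.resize(w["image"],(400,250)),0,114,0,0,cv2.BORDER_CONSTANT)])
cv2.imwrite("pics/c10.png",im[:,:,::-1])
```

```text
[ 0.5578 -0.3575  0.3243] 1.7929241008646317
bar [(array([344., 323.,  51.,  70.]), 0.94), (array([247., 177.,  12.,  23.]), 0.6), (array([320., 333.,  52.,  74.]), 0.57), (array([216., 203.,  19.,  44.]), 0.55)]
bar_2_top [(array([319., 334.,  50.,  74.]), 0.9), (array([340., 312., 141., 171.]), 0.54)]
bar [(array([313.,  88.,  20., 167.]), 0.89)]
bar_2_top [(array([260.,  84.,  30., 164.]), 0.63)]
shift [ 0.5776 -0.0049  0.0407] turn 0.1328 rows 9.3 yaw 1.793
```

Side-view boxes at (344,323) and (320,333) match, so both bars are flat and parallel. Fetching the third bar.

{"api": "step_arm", "payload": {"series": [0.46, 0.0, 0.0, 0.133, 0.46, 0.0, 0.0, 0.133, 0.46, 0.0, 0.0, 0.133, 0.46, 0.0, 0.0, 0.133, 0.46, 0.0, 0.0, 0.133, 0.46, 0.0, 0.0, 0.133, 0.46, 0.0, 0.0, 0.133, 0.46, 0.0, 0.0, 0.133], "gripper": 0.6}}

```text
time: 22.6
tool_pos: [0.4541, 0.0945, 0.3207]
tcp_rot: [-2.115, -2.321, 0.001]
wrist_force: [0.4, 0.4, -0.4]
width: 0.598
grip_force: 0.0
```

Run:
```python
from h import *
s=st();print(s["tool_pos"],yaw(s),s["wrist_force"])
w=shot("wrist")
for n in ("bar_4_top","bar_3_top"): print(n,[(np.round(a["point"]),round(a["score"],2),atz(w,a["point"],.158)) for a in viewer.spot_point(w,n)[:5]])
plan([.423,.206,.125],1.66)
```

```text
[0.4541 0.0945 0.3207] 1.6633504923026412 [ 0.4234  0.4196 -0.4484]
bar_4_top [(array([281.,  44.]), 0.74, array([0.4171, 0.2041, 0.158 ])), (array([331., 320.]), 0.33, array([ 0.4884, -0.063 ,  0.158 ]))]
bar_3_top [(array([182.,  89.]), 0.97, array([0.3343, 0.1603, 0.158 ])), (array([335., 349.]), 0.65, array([ 0.4963, -0.1009,  0.158 ]))]
shift [ 0.1161 -0.0212  0.1957] turn 0.0026 rows 3.7 yaw 1.663
```

{"api": "step_arm", "payload": {"series": [0.06, -0.023, 0.02, 0, 0.114, -0.023, 0.06, 0, 0.114, -0.023, 0.12, 0, 0.114, -0.023, 0.17, 0, 0.114, -0.023, 0.195, 0, 0.114, -0.023, 0.195, 0], "gripper": 0.6}}

```text
time: 23.5
tool_pos: [0.4207, 0.201, 0.1236]
tcp_rot: [-2.12, -2.315, 0.01]
wrist_force: [-0.5, -0.3, 0.6]
width: 0.6
grip_force: 0.0
```

{"api": "step_arm", "payload": {"series": [0, 0, 0, 0, 0, 0, 0, 0, 0, 0, 0, 0, 0, 0, 0, 0, 0, 0, 0, 0, 0, 0, 0, 0], "gripper": 0.0, "newtons": 60}}

```text
time: 24.25
tool_pos: [0.424, 0.2037, 0.1288]
tcp_rot: [2.119, 2.317, 0.005]
wrist_force: [-1.8, -1.2, 6.5]
width: 0.16
grip_force: 58.6
```

{"api": "step_arm", "payload": {"series": [0, 0, -0.03, 0, 0, 0, -0.08, 0, 0, 0, -0.14, 0, 0, 0, -0.19, 0, 0, 0, -0.21, 0, 0, 0, -0.21, 0, 0, 0, -0.21, 0]}}

```text
time: 25.12
tool_pos: [0.4215, 0.2026, 0.3337]
tcp_rot: [-2.119, -2.317, 0.007]
wrist_force: [-0.4, 0.7, -3.1]
width: 0.157
grip_force: 59.2
```

Run:
```python
from h import *
fs=[]
for i in range(6): p=shot("wrist");fs.append(st()["wrist_force"])
print(np.mean(fs,0),np.array(fs)[:,2],st()["tool_pos"])
plan([.568,-.217,.333],1.793)
```

```text
[-0.0863 -0.2605 -3.4265] [-3.9045 -3.6692 -3.099  -3.1053 -3.6917 -3.0895] [0.4222 0.2029 0.3355]
shift [-0.4312  0.1079  0.0025] turn -0.1332 rows 7.1 yaw 1.66
```

{"api": "step_arm", "payload": {"series": [-0.431, 0.108, 0.004, -0.133, -0.431, 0.108, 0.004, -0.133, -0.431, 0.108, 0.004, -0.133, -0.431, 0.108, 0.004, -0.133, -0.431, 0.108, 0.004, -0.133, -0.431, 0.108, 0.004, -0.133, -0.431, 0.108, 0.004, -0.133, -0.431, 0.108, 0.004, -0.133]}}

```text
time: 26.42
tool_pos: [0.5689, -0.2208, 0.331]
tcp_rot: [-1.967, -2.448, 0.003]
wrist_force: [-1.3, 2.1, -3.5]
width: 0.155
grip_force: 59.4
```

{"api": "step_arm", "payload": {"series": [0, 0, 0.04, 0, 0, 0, 0.06, 0, 0, 0, 0.07, 0, 0, 0, 0.08, 0, 0, 0, 0.09, 0, 0, 0, 0.1, 0, 0, 0, 0.1, 0]}}

```text
time: 27.3
tool_pos: [0.5681, -0.2163, 0.232]
tcp_rot: [-1.961, -2.453, 0.001]
wrist_force: [0.2, 0.5, -3.9]
width: 0.161
grip_force: 59.3
```

Run:
```python
from h import *
s=st();print(s["tool_pos"],yaw(s),s["wrist_force"],s["torque"])
w=shot("wrist");save(w,"w11.png")
for n in ("bar",): print(n,[(np.round(a["extent"]),round(a["score"],2)) for a in viewer.boxes_of(w,n)[:4]])
for n in ("pan_floor",): print(n,[(atz(w,a["point"],.108),round(a["score"],2)) for a in viewer.spot_point(w,n)[:4]])
```

```text
[ 0.5681 -0.2163  0.232 ] 1.7928527693549188 [ 0.2058  0.4953 -3.8717] [-0.0222  0.0429 -0.0257]
bar [(array([260., 233.,  29., 119.]), 0.74), (array([205., 243.,  45., 154.]), 0.63), (array([311., 235.,  34., 122.]), 0.55)]
pan_floor [(array([ 0.5383, -0.2916,  0.108 ]), 0.75)]
```

{"api": "step_arm", "payload": {"series": [0, 0, 0.002, 0, 0, 0, 0.003, 0, 0, 0, 0.003, 0]}}

```text
time: 27.82
tool_pos: [0.5686, -0.2166, 0.2298]
tcp_rot: [1.962, 2.454, 0.0]
wrist_force: [-0.3, 0.1, -2.8]
width: 0.157
grip_force: 59.4
```

{"api": "step_arm", "payload": {"series": [0, 0, 0.001, 0, 0, 0, 0.002, 0, 0, 0, 0.003, 0, 0, 0, 0.003, 0]}}

```text
time: 28.32
tool_pos: [0.5696, -0.217, 0.2289]
tcp_rot: [1.96, 2.451, 0.001]
wrist_force: [-0.6, -0.5, 4.6]
width: 0.162
grip_force: 60.4
```

{"api": "step_arm", "payload": {"series": [-0.015, 0, 0.0005, 0, -0.029, 0, 0.002, 0, -0.043, 0, 0.005, 0, -0.057, 0, 0.0095, 0, -0.071, 0, 0.0155, 0, -0.071, 0, 0.0155, 0]}}

```text
time: 29.08
tool_pos: [0.5857, -0.288, 0.2135]
tcp_rot: [1.96, 2.449, 0.0]
wrist_force: [0.3, -1.2, 6.5]
width: 0.159
grip_force: 58.5
```

{"api": "step_arm", "payload": {"series": [-0.01, 0, 0.007, 0, -0.02, 0, 0.014, 0, -0.036, 0, 0.03, 0, -0.049, 0, 0.049, 0, -0.06, 0, 0.07, 0, -0.064, 0, 0.08, 0, -0.065, 0, 0.089, 0, -0.065, 0, 0.091, 0], "gripper": 0.0, "newtons": 20}}

```text
time: 30.08
tool_pos: [0.5982, -0.3494, 0.1195]
tcp_rot: [-1.961, -2.454, 0.001]
wrist_force: [0.8, -4.4, 1.2]
width: 0.157
grip_force: 48.2
```

Run:
```python
from h import *
s=st();print(s["tool_pos"],yaw(s),s["wrist_force"],s["torque"],s["width"])
w=shot("wrist");save(w,"w12.png")
for n in ("bar",): print(n,[(np.round(a["extent"]),round(a["score"],2)) for a in viewer.boxes_of(w,n)[:4]])
```

```text
[ 0.5982 -0.3494  0.1195] 1.793131477885154 [ 0.8416 -4.3707  1.204 ] [-0.3902 -0.0575 -0.0596] 0.15683739974437283
bar [(array([110., 128., 106., 254.]), 0.68), (array([219., 130.,  64., 259.]), 0.68), (array([308., 139.,  52., 276.]), 0.65)]
```

{"api": "step_arm", "payload": {"series": [0.001, 0, 0, 0, 0.001, 0, 0, 0, 0.001, 0, -0.01, 0, 0.001, 0, -0.06, 0, 0.001, 0, -0.12, 0, 0.001, 0, -0.16, 0, 0.001, 0, -0.18, 0, 0.001, 0, -0.18, 0], "gripper": 0.45}}

```text
time: 31.18
tool_pos: [0.599, -0.3485, 0.3021]
tcp_rot: [1.96, 2.452, 0.001]
wrist_force: [0.9, -0.3, -0.4]
width: 0.453
grip_force: 0.0
```

{"api": "step_arm", "payload": {"series": [0.17, 0.05, 0, 0, 0.17, 0.05, 0, 0, 0.17, 0.05, 0, 0, 0.17, 0.05, 0, 0, 0.17, 0.05, 0, 0], "gripper": 0.75}}

```text
time: 31.8
tool_pos: [0.6087, -0.1712, 0.2978]
tcp_rot: [-1.959, -2.452, 0.003]
wrist_force: [0.1, 0.1, 0.0]
width: 0.748
grip_force: 0.0
```

Run:
```python
from h import *
s=st();print(s["tool_pos"],yaw(s))
p=shot("side");w=shot("wrist")
print([(np.round(a["extent"]),round(a["score"],2)) for a in viewer.boxes_of(p,"bar")[:6]])
for q in(p,w):
  for n in ("lug","balance","pan_floor"): print(n,[(np.round(a["point"]),round(a["score"],2),atz(q,a["point"],{"lug":.144,"balance":0,"pan_floor":.108}[n])) for a in viewer.spot_point(q,n)[:2]])
im=np.hstack([cv2.resize(p["image"][200:400,220:440],(400,364)),cv2.copyMakeBorder(cv2.resize(w["image"],(400,250)),0,114,0,0,cv2.BORDER_CONSTANT)])
cv2.imwrite("pics/c13.png",im[:,:,::-1])
```

```text
[ 0.6087 -0.1712  0.2978] 1.7936557681789504
[(array([216., 200.,  20.,  43.]), 0.82), (array([344., 323.,  50.,  67.]), 0.78), (array([363., 316.,  51.,  71.]), 0.75), (array([344., 313., 135., 171.]), 0.59)]
lug [(array([294., 251.]), 0.95, array([ 0.4879, -0.1243,  0.144 ]))]
balance [(array([313., 315.]), 0.64, array([ 0.5102, -0.1882,  0.    ]))]
pan_floor [(array([338., 327.]), 0.58, array([ 0.5341, -0.2909,  0.108 ]))]
lug [(array([199.,  92.]), 0.94, array([ 0.4988, -0.1203,  0.144 ])), (array([238., 142.]), 0.72, array([ 0.5368, -0.1548,  0.144 ]))]
balance [(array([236., 141.]), 0.67, array([ 0.5106, -0.1834,  0.    ])), (array([272., 314.]), 0.51, array([ 0.604 , -0.4295,  0.    ]))]
pan_floor [(array([227., 253.]), 0.92, array([ 0.5384, -0.2843,  0.108 ]))]
```

View pics/c13.png

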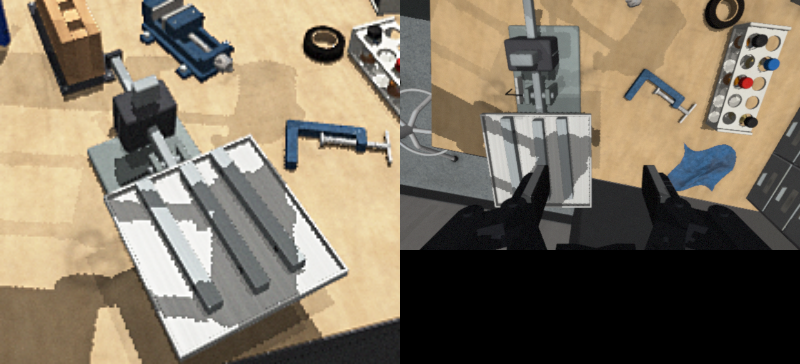

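All three bars lie flat and separate in the pan, and the counterpoise is clear at (530,55) in the right view. Moving over the lug.

Run:
```python
from h import *
plan([.499,-.1205,.22],1.793)
```

```text
shift [ 0.0746 -0.0966  0.0802] turn -0.0012 rows 2.3 yaw 1.792
```

{"api": "step_arm", "payload": {"series": [0.0746, -0.0966, 0.03, 0, 0.0746, -0.0966, 0.05, 0, 0.0746, -0.0966, 0.08, 0, 0.0746, -0.0966, 0.08, 0], "gripper": 0.6}}

```text
time: 32.75
tool_pos: [0.4962, -0.1191, 0.2177]
tcp_rot: [-1.959, -2.45, 0.003]
wrist_force: [0.1, 0.1, 0.0]
width: 0.602
grip_force: 0.0
```

Run:
```python
from h import *
w=shot("wrist");save(w,"w14.png")
print([(np.round(a["point"]),round(a["score"],2),atz(w,a["point"],.144)) for a in viewer.spot_point(w,"lug")[:2]])
print([(np.round(a["extent"]),round(a["score"],2)) for a in viewer.boxes_of(w,"lug")[:2]])
plan([.499,-.1205,.132],1.793)
# colour of pixels around row to find lug edges
```

```text
[(array([318., 210.]), 0.55, array([ 0.5007, -0.1208,  0.144 ])), (array([310., 220.]), 0.26, array([ 0.4965, -0.129 ,  0.144 ]))]
[(array([317., 189.,  91.,  89.]), 0.71), (array([319., 348.,  24.,  98.]), 0.34)]
shift [ 0.0006 -0.0019  0.0902] turn -0.0004 rows 1.4 yaw 1.793
```

View pics/w14.png

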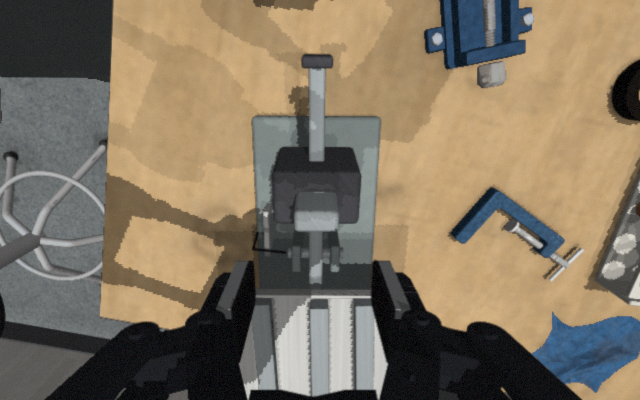

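The lug top is at about (318,210), centred between the fingers. Descending and gripping it across its width.

{"api": "step_arm", "payload": {"series": [0.001, 0.002, 0.04, 0, 0.001, 0.002, 0.07, 0, 0.001, 0.002, 0.084, 0, 0.001, 0.002, 0.084, 0], "gripper": 0.6}}

```text
time: 33.4
tool_pos: [0.5013, -0.1188, 0.1364]
tcp_rot: [-1.962, -2.453, 0.0]
wrist_force: [-0.1, 0.7, -0.6]
width: 0.596
grip_force: 0.0
```

{"api": "step_arm", "payload": {"series": [0, 0, 0, 0, 0, 0, 0, 0, 0, 0, 0, 0, 0, 0, 0, 0, 0, 0, 0, 0], "gripper": 0.0, "newtons": 40}}

```text
time: 34.02
tool_pos: [0.4985, -0.1192, 0.1377]
tcp_rot: [-1.959, -2.452, 0.006]
wrist_force: [-9.1, -1.6, 6.9]
width: 0.294
grip_force: 39.0
```

{"api": "step_arm", "payload": {"series": [0.006, 0, 0, 0, 0.012, 0, 0.001, 0, 0.018, 0, 0.002, 0, 0.024, 0, 0.003, 0, 0.03, 0, 0.004, 0, 0.036, 0, 0.005, 0, 0.042, 0, 0.006, 0, 0.045, 0, 0.006, 0]}}

```text
time: 35.02
tool_pos: [0.4902, -0.0739, 0.1297]
tcp_rot: [-1.96, -2.453, 0.001]
wrist_force: [0.6, 0.0, -0.3]
width: -0.002
grip_force: 0.0
```

{"api": "step_arm", "payload": {"series": [0, 0, 0, 0, 0, 0, 0, 0, 0, 0, 0, 0], "gripper": 0.6}}

```text
time: 35.4
tool_pos: [0.4909, -0.0747, 0.1303]
tcp_rot: [1.962, 2.454, -0.0]
wrist_force: [-0.2, -0.4, -0.3]
width: 0.596
grip_force: 0.0
```

{"api": "step_arm", "payload": {"series": [0, 0, -0.03, 0, 0, 0, -0.08, 0, 0, 0, -0.08, 0, 0, 0, -0.08, 0, 0, 0, -0.08, 0, 0, 0, -0.08, 0, 0, 0, -0.08, 0, 0, 0, -0.08, 0]}}

```text
time: 36.4
tool_pos: [0.4906, -0.0746, 0.2099]
tcp_rot: [-1.961, -2.453, 0.0]
wrist_force: [-0.0, -0.6, 0.8]
width: 0.6
grip_force: 0.0
```

Run:
```python
from h import *
s=st();print(s["tool_pos"])
w=shot("wrist");save(w,"w15.png")
print([(np.round(a["point"]),round(a["score"],2),atz(w,a["point"],.135)) for a in viewer.spot_point(w,"lug")[:2]])
p=shot("side")
for n in("lug","pan_floor"):
  print(n,[(a["point"],round(a["score"],2)) for a in viewer.spot_point(p,n)[:2]])
g=[proj(p,[.538,-.291,z]) for z in(.108,.123,.138)];print(g)
```

```text
[ 0.4906 -0.0746  0.2099]
[(array([311., 254.]), 0.58, array([ 0.4979, -0.1114,  0.135 ]))]
lug [([295.9, 248.1], 0.77)]
pan_floor [([341.2, 325.7], 0.85)]
[array([340.3746, 326.4849]), array([340.6676, 321.9355]), array([340.9692, 317.2538])]
```

The fingers slipped off the lug. I'll go back over it and look.

{"api": "step_arm", "payload": {"series": [-0.035, 0.002, 0.0, 0, -0.035, 0.002, 0.0, 0, -0.035, 0.002, 0.0, 0]}}

```text
time: 37.02
tool_pos: [0.5003, -0.1081, 0.2101]
tcp_rot: [-1.962, -2.453, -0.0]
wrist_force: [-0.4, -1.1, -0.0]
width: 0.602
grip_force: 0.0
```

Run:
```python
from h import *
s=st();print(s["tool_pos"])
w=shot("wrist");save(w,"w16.png")
for a in viewer.spot_point(w,"lug")[:2]: print(a["point"],a["score"],atz(w,a["point"],.145))
print([(np.round(a["extent"]),round(a["score"],2)) for a in viewer.boxes_of(w,"lug")[:2]])
a=w["image"];
# lug top bright on dark block: column profile
print(a[150:300:6,318].mean(1)); print(a[205,270:370:5].mean(1))
```

```text
[ 0.5003 -0.1081  0.2101]
[305.5, 209.6] 0.59 [ 0.4956 -0.1084  0.145 ]
[(array([306., 190.,  92.,  94.]), 0.81)]
[ 35.6667  36.      37.      37.6667  60.      57.6667  54.6667  79.
  81.      84.      90.3333 156.3333 158.3333 170.6667  51.6667  50.
  65.3333  50.3333  64.3333 110.     149.6667  48.3333  51.6667  52.
  49.    ]
[ 69.      70.6667  64.6667  69.3333  84.6667  83.6667  79.3333  85.
  84.      84.      84.3333  82.      64.      71.6667  77.6667  73.
  65.3333 149.3333 150.6667 150.3333]
```

{"api": "step_arm", "payload": {"series": [0.0, -0.0045, 0.03, 0, 0.0, -0.0045, 0.06, 0, 0.0, -0.0045, 0.077, 0, 0.0, -0.0045, 0.0775, 0, 0.0, -0.0045, 0.0775, 0], "gripper": 0.6}}

```text
time: 37.8
tool_pos: [0.4969, -0.1094, 0.1338]
tcp_rot: [1.96, 2.453, 0.001]
wrist_force: [0.8, -0.1, -0.1]
width: 0.599
grip_force: 0.0
```

{"api": "step_arm", "payload": {"series": [0, 0, 0, 0, 0, 0, 0, 0, 0, 0, 0, 0, 0, 0, 0, 0, 0, 0, 0, 0], "gripper": 0.0, "newtons": 90}}

```text
time: 38.42
tool_pos: [0.4961, -0.1093, 0.1331]
tcp_rot: [1.962, 2.454, 0.0]
wrist_force: [-3.1, 1.0, 5.1]
width: 0.304
grip_force: 88.5
```

{"api": "step_arm", "payload": {"series": [0.004, 0, 0, 0, 0.008, 0, 0.001, 0, 0.012, 0, 0.002, 0, 0.012, 0, 0.002, 0]}}

```text
time: 38.92
tool_pos: [0.4937, -0.0989, 0.1304]
tcp_rot: [1.96, 2.453, -0.003]
wrist_force: [-0.9, -5.5, -0.3]
width: 0.314
grip_force: 88.9
```

{"api": "step_arm", "payload": {"series": [0.004, 0, 0.001, 0, 0.009, 0, 0.002, 0, 0.014, 0, 0.004, 0, 0.019, 0, 0.005, 0, 0.023, 0, 0.006, 0, 0.026, 0, 0.0075, 0, 0.026, 0, 0.0075, 0]}}

```text
time: 39.8
tool_pos: [0.488, -0.0727, 0.1233]
tcp_rot: [1.96, 2.453, -0.001]
wrist_force: [-1.9, -4.2, 2.3]
width: 0.306
grip_force: 89.1
```

{"api": "step_arm", "payload": {"series": [0, 0, 0, 0, 0, 0, 0, 0, 0, 0, 0, 0], "gripper": 0.6}}

```text
time: 40.17
tool_pos: [0.4878, -0.0718, 0.1231]
tcp_rot: [-1.962, -2.453, -0.001]
wrist_force: [-0.3, 0.5, -0.2]
width: 0.6
grip_force: 0.0
```

{"api": "step_arm", "payload": {"series": [0, 0, -0.03, 0, -0.03, 0, -0.08, 0, -0.06, 0, -0.1, 0, -0.06, 0, -0.1, 0, -0.06, 0, -0.1, 0, -0.06, 0, -0.1, 0, -0.06, 0, -0.1, 0, -0.06, 0, -0.1, 0]}}

```text
time: 41.18
tool_pos: [0.5006, -0.1302, 0.2227]
tcp_rot: [-1.96, -2.454, 0.0]
wrist_force: [-0.9, 0.2, -0.5]
width: 0.601
grip_force: 0.0
```

Run:
```python
from h import *
s=st();print(s["tool_pos"],s["time"])
w=shot("wrist");save(w,"w17.png")
for a in viewer.spot_point(w,"lug")[:2]: print(a["point"],a["score"],atz(w,a["point"],.135))
p=shot("side");cv2.imwrite("pics/s17.png",p["image"][:,:,::-1])
for n in("lug","pan_floor"):
  print(n,[(a["point"],round(a["score"],2)) for a in viewer.spot_point(p,n)[:2]])
```

```text
[ 0.5006 -0.1302  0.2227] 41.175
[312.6, 116.3] 0.62 [ 0.4874 -0.0713  0.135 ]
lug [([292.6, 241.2], 0.88)]
pan_floor [([340.7, 322.7], 0.66)]
```

```bash
cat > tilt.py <<'E'
from h import *
def prof(img):
    g=cv2.GaussianBlur(img,(3,3),0).astype(float).mean(2);out={}
    for c in range(328,402,2):
        # expected edge row ~ line (320,385)-(412,340)
        r0=385-(c-320)*45/92.; lo=int(r0-12);hi=int(r0+16)
        col=g[lo:min(hi,400),c];d=col[1:]-col[:-1]
        k=int(np.argmin(d))
        if 1<=k<len(d)-1:
            a,b,e=d[k-1],d[k],d[k+1];k=k+.5*(a-e)/(a-2*b+e) if (a-2*b+e)!=0 else k
        out[c]=lo+k+.5-r0
    return out
E
python3 - <<'E'
from tilt import *
up=cv2.imread("pics/side0.png")
c=cv2.imread("pics/c13.png")[:,:400];dn=np.zeros_like(up);dn[200:400,220:440]=cv2.resize(c,(220,200),interpolation=cv2.INTER_AREA)
p=shot("side");cv2.imwrite("pics/s18.png",p["image"][:,:,::-1])
P=[prof(i) for i in(up,dn,p["image"][:,:,::-1])]
for q in P: v=np.array(list(q.values()));print(np.median(v),np.round(v[::3],1))
print(st()["time"])
z=lambda z:[proj(p,[.5106+.2204*.201+x*.9754,-.183-.9754*.201+x*.2204,z]) for x in(-.05,.05)]
print(z(.108),z(.138))
E
```

```text
0.9717391304347416 [ 1.7  1.5  1.4  1.3  1.1  1.1  1.   0.8  0.7  0.5  0.3  0.2 -0. ]
9.322705314009681 [10.2 10.   9.9  9.8  9.9  9.5  9.3  9.2  8.9  8.9  8.1  7.9  7.7]
5.136363636363626 [6.2 6.  5.8 5.6 5.5 5.3 5.2 5.  4.8 4.7 4.5 4.3 4.2]
41.475
[array([339.2459, 385.443 ]), array([390.9046, 358.3287])] [array([339.8824, 376.8836]), array([393.1301, 349.3821])]
```

The pan edge sits at 5.14 px, and midway between the stops (0.97 and 9.32) is 5.15, so the beam is level. I'll let it rest and check again.

{"api": "step_arm", "payload": {"series": [0, 0, 0, 0, 0, 0, 0, 0, 0, 0, 0, 0, 0, 0, 0, 0, 0, 0, 0, 0, 0, 0, 0, 0, 0, 0, 0, 0, 0, 0, 0, 0]}}

```text
time: 42.48
tool_pos: [0.5009, -0.1307, 0.2232]
tcp_rot: [1.962, 2.454, 0.0]
wrist_force: [-0.8, -0.0, 0.0]
width: 0.6
grip_force: 0.0
```

{"api": "step_arm", "payload": {"series": [0, 0, 0, 0, 0, 0, 0, 0, 0, 0, 0, 0, 0, 0, 0, 0, 0, 0, 0, 0, 0, 0, 0, 0, 0, 0, 0, 0, 0, 0, 0, 0]}}

```text
time: 43.48
tool_pos: [0.5009, -0.1307, 0.2232]
tcp_rot: [-1.962, -2.454, -0.0]
wrist_force: [0.2, -0.7, 0.1]
width: 0.601
grip_force: 0.0
```

{"api": "step_arm", "payload": {"series": [0, 0, 0, 0, 0, 0, 0, 0, 0, 0, 0, 0, 0, 0, 0, 0, 0, 0, 0, 0, 0, 0, 0, 0, 0, 0, 0, 0, 0, 0, 0, 0]}}

```text
time: 44.48
tool_pos: [0.5009, -0.1308, 0.2232]
tcp_rot: [-1.962, -2.454, -0.0]
wrist_force: [0.5, -0.3, 0.1]
width: 0.598
grip_force: 0.0
```

Run:
```python
from tilt import *
p=shot("side");v=np.array(list(prof(p["image"][:,:,::-1]).values()));print(np.median(v),st()["time"])
for a in viewer.boxes_of(p,"bar")[:6]: print(np.round(a["extent"]),a["score"])
print([atz(p,a["point"],0) for a in viewer.spot_point(p,"tray")[:2]])
plan([.5495,-.24,.25],1.793)
```

```text
5.152439024390219 44.525
[344. 320.  49.  68.] 0.97
[218. 202.  15.  43.] 0.88
[364. 313.  51.  71.] 0.71
[319. 328.  47.  74.] 0.67
[array([0.5321, 0.3976, 0.    ])]
shift [-0.1173  0.0233 -0.0268] turn -0.0002 rows 2.0 yaw 1.793
```

Level held for over 3 s. The tray may have shifted, so I'll re-measure it later. Now locating the bars in the pan from above.

{"api": "step_arm", "payload": {"series": [-0.15, 0.0, -0.07, 0, -0.15, 0.0, -0.07, 0, -0.15, 0.0, -0.07, 0, -0.15, 0, -0.07, 0, -0.15, 0, -0.07, 0], "gripper": 0.4}}

```text
time: 45.25
tool_pos: [0.5335, -0.2765, 0.2924]
tcp_rot: [-1.961, -2.452, -0.001]
wrist_force: [0.8, 0.8, -0.4]
width: 0.398
grip_force: 0.0
```

Run:
```python
from h import *
s=st();print(s["tool_pos"])
w=shot("wrist");save(w,"w19.png")
u=np.array([np.cos(1.793),np.sin(1.793)]);v=np.array([u[1],-u[0]]);o=np.array([.5106,-.183])
for n in("bar","bar_2_top","bar_4_top"):
  for a in viewer.boxes_of(w,n)[:5]:
    e=a["extent"];P=[atz(w,(e[0],r),.139)[:2]-o for r in(e[1]-e[3]/2,e[1],e[1]+e[3]/2)]
    print(n,np.round(e),round(a["score"],2),[np.round([p@u,p@v],4) for p in P])
```

```text
[ 0.5335 -0.2765  0.2924]
bar [263. 179.  32. 162.] 0.74 [array([-0.0262, -0.0405]), array([-0.097 , -0.0437]), array([-0.1793, -0.0474])]
bar [318. 186.  21. 156.] 0.61 [array([-0.0348,  0.0066]), array([-0.1043,  0.0068]), array([-0.1845,  0.0071])]
bar [360. 181.  22. 154.] 0.61 [array([-0.0314,  0.0423]), array([-0.0994,  0.0451]), array([-0.1777,  0.0483])]
bar_2_top [266. 181.  33. 156.] 0.76 [array([-0.0308, -0.0375]), array([-0.0993, -0.0404]), array([-0.1784, -0.0437])]
bar_4_top [362. 181.  23. 156.] 0.6 [array([-0.0307,  0.0438]), array([-0.0996,  0.0468]), array([-0.1791,  0.0501])]
```

{"api": "step_arm", "payload": {"series": [-0.009, -0.043, 0.04, 0, -0.009, -0.043, 0.09, 0, -0.009, -0.043, 0.135, 0, -0.009, -0.043, 0.155, 0, -0.009, -0.043, 0.165, 0, -0.009, -0.043, 0.165, 0], "gripper": 0.42}}

```text
time: 46.2
tool_pos: [0.4946, -0.2954, 0.1289]
tcp_rot: [1.961, 2.454, 0.0]
wrist_force: [0.2, -0.0, -0.4]
width: 0.423
grip_force: 0.0
```

{"api": "step_arm", "payload": {"series": [0, 0, 0, 0, 0, 0, 0, 0, 0, 0, 0, 0, 0, 0, 0, 0, 0, 0, 0, 0], "gripper": 0.0, "newtons": 80}}

```text
time: 46.82
tool_pos: [0.4939, -0.2953, 0.1283]
tcp_rot: [1.962, 2.454, -0.0]
wrist_force: [0.5, -0.4, -1.4]
width: -0.0
grip_force: 0.0
```

{"api": "step_arm", "payload": {"series": [0, 0, -0.02, 0, 0, 0, -0.07, 0, 0, 0, -0.12, 0, 0, 0, -0.17, 0, 0, 0, -0.17, 0]}}

```text
time: 47.45
tool_pos: [0.4968, -0.2971, 0.3063]
tcp_rot: [1.954, 2.444, 0.002]
wrist_force: [0.0, 0.2, -0.1]
width: -0.001
grip_force: 0.0
```

Run:
```python
from h import *
s=st();print(s["tool_pos"],s["wrist_force"],s["width"])
plan([.46,.30,.30],1.793)
```

```text
[ 0.4968 -0.2971  0.3063] [ 0.002   0.1766 -0.1375] -0.001395689770501444
shift [0.5906 0.0956 0.0018] turn -0.0002 rows 9.6 yaw 1.793
```

Run:
```python
from tilt import *
s=st()
w=shot("wrist");save(w,"w20.png");p=shot("side");cv2.imwrite("pics/s20.png",p["image"][:,:,::-1])
print("edge",np.median(list(prof(p["image"][:,:,::-1]).values())))
u=np.array([np.cos(1.793),np.sin(1.793)]);v=np.array([u[1],-u[0]]);o=np.array([.5106,-.183])
for n in("bar","bar_2_top","bar_4_top"):
  for a in viewer.boxes_of(w,n)[:5]:
    e=a["extent"];P=[atz(w,(e[0],r),.139)[:2]-o for r in(e[1]-e[3]/2,e[1],e[1]+e[3]/2)]
    print(n,np.round(e),round(a["score"],2),[np.round([q@u,q@v],4) for q in P])
  print([(np.round(a["extent"]),round(a["score"],2)) for a in viewer.boxes_of(p,n)[:5]])
# profile across pan at mid rows: brightness along lateral line at along=-0.08
for al in(-.06,-.08):
  uv=[proj(w,[*(o+al*u+x*v),.139]) for x in np.arange(-.09,.091,.004)]
  g=cv2.remap(w["image"],np.float32([[q[0] for q in uv]]),np.float32([[q[1] for q in uv]]),1)[0].mean(1)
  print(np.round(g).astype(int))
```

```text
edge 5.098514034122218
bar [401. 164.  26. 158.] 0.97 [array([-0.0306,  0.0402]), array([-0.1008,  0.0459]), array([-0.1824,  0.0524])]
bar [362. 168.  23. 154.] 0.88 [array([-0.0352,  0.0064]), array([-0.1044,  0.0096]), array([-0.1844,  0.0131])]
bar [307. 164.  27. 157.] 0.57 [array([-0.0303, -0.0415]), array([-0.1002, -0.0419]), array([-0.1812, -0.0423])]
[(array([344., 320.,  51.,  73.]), 0.9), (array([217., 202.,  18.,  48.]), 0.8), (array([362., 311.,  53.,  66.]), 0.74), (array([318., 330.,  53.,  76.]), 0.59), (array([291., 255.,  35.,  35.]), 0.33)]
bar_2_top [307. 163.  24. 160.] 0.73 [array([-0.0284, -0.0419]), array([-0.0995, -0.0423]), array([-0.1822, -0.0428])]
[(array([317., 330.,  49.,  73.]), 0.97), (array([344., 331., 137., 127.]), 0.5)]
bar_4_top [402. 163.  32. 156.] 0.68 [array([-0.0304,  0.0411]), array([-0.1001,  0.0468]), array([-0.1808,  0.0534])]
bar_4_top [361. 166.  22. 155.] 0.66 [array([-0.0333,  0.0058]), array([-0.1027,  0.0089]), array([-0.1829,  0.0124])]
[(array([362., 312.,  53.,  71.]), 0.88)]
[161 171 170 227 225 224 224 226 221 152 164 166 168 167 197 199 200 197
 196 194 199 134 122 171 166 170 177 190 195 192 173  63 152 172 168 168
 197 191 196 217 221 219 220 150 184 174]
[158 183 168 214 208 209 206 209 203 209 163 173 177 169 196 228 228 227
 225 193 197 121 101 168 166 168 183 190 198 190 190  76 118 192 193 192
 214 222 221 217 222 218 221 109 181 183]
```

The fingers closed over the bar without taking it because the floating pan gave way. I'll go lower so the fingertips rest on the pan floor.

{"api": "step_arm", "payload": {"series": [0, 0, 0.06, 0, 0, 0, 0.11, 0, 0, 0, 0.15, 0, 0, 0, 0.172, 0, 0, 0, 0.185, 0, 0, 0, 0.185, 0], "gripper": 0.42}}

```text
time: 48.6
tool_pos: [0.4932, -0.2949, 0.1121]
tcp_rot: [-1.96, -2.452, 0.0]
wrist_force: [-0.4, -0.1, -0.0]
width: 0.42
grip_force: 0.0
```

{"api": "step_arm", "payload": {"series": [0, 0, 0, 0, 0, 0, 0, 0, 0, 0, 0, 0, 0, 0, 0, 0, 0, 0, 0, 0], "gripper": 0.0, "newtons": 80}}

```text
time: 49.22
tool_pos: [0.4946, -0.2959, 0.1138]
tcp_rot: [1.961, 2.452, 0.0]
wrist_force: [1.8, -1.9, -0.3]
width: 0.147
grip_force: 78.2
```

Gripped. Lift and carry toward the tray.

{"api": "step_arm", "payload": {"series": [0, 0, -0.02, 0, 0, 0, -0.05, 0, 0, 0, -0.1, 0, 0, 0, -0.15, 0, 0, 0, -0.2, 0, 0, 0, -0.2, 0]}}

```text
time: 49.98
tool_pos: [0.496, -0.2964, 0.32]
tcp_rot: [1.955, 2.446, 0.002]
wrist_force: [-0.4, -1.0, -3.4]
width: 0.144
grip_force: 78.6
```

{"api": "step_arm", "payload": {"series": [0.45, 0.075, 0, 0, 0.45, 0.075, 0, 0, 0.45, 0.075, 0, 0, 0.45, 0.075, 0, 0, 0.45, 0.075, 0, 0, 0.45, 0.075, 0, 0, 0.45, 0.075, 0, 0, 0.45, 0.075, 0, 0]}}

```text
time: 50.98
tool_pos: [0.4658, 0.1632, 0.3113]
tcp_rot: [-1.954, -2.456, 0.004]
wrist_force: [-0.4, -0.9, -3.1]
width: 0.144
grip_force: 78.5
```

{"api": "step_arm", "payload": {"series": [0.17, 0.075, 0, 0, 0.17, 0.075, 0, 0, 0.17, 0.075, 0, 0, 0.17, 0.075, 0, 0]}}

```text
time: 51.48
tool_pos: [0.503, 0.3451, 0.3102]
tcp_rot: [-1.956, -2.456, 0.006]
wrist_force: [0.0, -0.2, -3.0]
width: 0.141
grip_force: 78.8
```

Run:
```python
from h import *
s=st();print(s["tool_pos"],s["wrist_force"],s["width"])
w=shot("wrist");save(w,"w21.png");p=shot("side");t=shot("top")
for q,n in((w,"w"),(p,"s"),(t,"t")):
  for a in viewer.spot_point(q,"tray")[:2]: print(n,a["point"],round(a["score"],2),atz(q,a["point"],0))
  for a in viewer.boxes_of(q,"tray")[:2]: print(n,a["extent"],round(a["score"],2))
cv2.imwrite("pics/c21.png",np.vstack([np.hstack([cv2.resize(w["image"],(400,250)),cv2.resize(p["image"][120:245,200:400],(400,250))]),np.hstack([cv2.resize(t["image"][150:275,160:360],(400,250)),np.zeros((250,400,3),np.uint8)])])[:,:,::-1])
```

```text
[0.503  0.3451 0.3102] [ 0.0491 -0.2211 -2.9832] 0.14138384801135945
w [347.6, 113.3] 0.74 [0.5358 0.3973 0.    ]
w [356.6, 108.2, 169.9, 156.3] 0.78
s [252.3, 65.8] 0.6 [0.5486 1.3096 0.    ]
s [280.7, 162.4] 0.59 [0.5415 0.4067 0.    ]
s [283.0, 162.5, 59.8, 32.8] 0.95
s [345.8, 316.9, 53.6, 71.6] 0.66
```

View pics/c21.png

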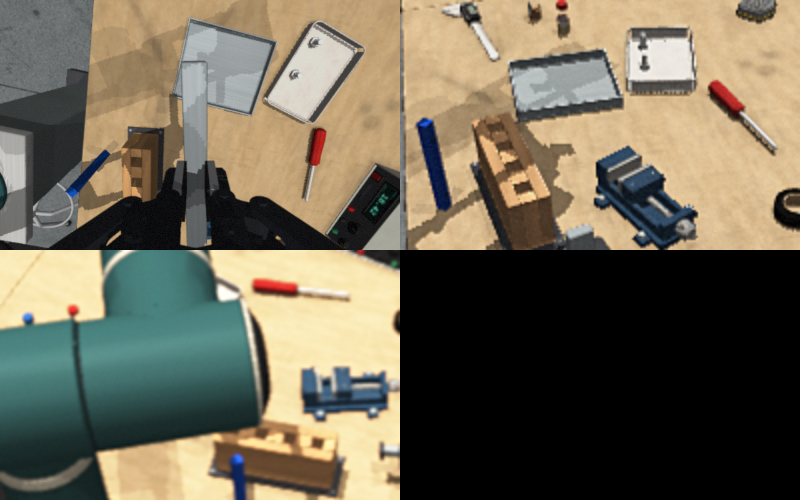

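The bar is held level. The tray has shifted and rotated; its rim corners in the wrist view are about (306,29), (443,64), (398,184) and (277,155) at full resolution. No more pictures to view, so I'll compute from here.

```bash
cat > tray.py <<'E'
from h import *
from scipy.optimize import least_squares
def fit(w,px):
    Wd=[atz(w,c,.02)[:2] for c in px]
    best=None
    for k in range(4):
        B=np.array([(-.086,-.076),(.086,-.076),(.086,.076),(-.086,.076)]);B=np.roll(B,k,0)
        for Bq in(B,B[::-1]):
            for a0 in np.arange(0,3.14,.4):
                f=lambda x:np.ravel([[x[0]+np.cos(x[2])*b[0]-np.sin(x[2])*b[1],x[1]+np.sin(x[2])*b[0]+np.cos(x[2])*b[1]]-W for b,W in zip(Bq,Wd)])
                r=least_squares(f,[*np.mean(Wd,0),a0])
                if best is None or r.cost<best.cost: best=r
    return Wd,best
E
python3 - <<'E'
from tray import *
im=cv2.imread("pics/w21.png")
s=st();w=shot("wrist")
px=[(306,29),(443,64),(398,184),(277,155)]
Wd,b=fit(w,px);print(np.round(Wd,4),b.x,b.fun.round(4))
for i in range(4): print(np.linalg.norm(Wd[i]-Wd[(i+1)%4]))
# refine: edge lines via LSD near each side
g=cv2.cvtColor(w["image"],cv2.COLOR_RGB2GRAY);L=cv2.createLineSegmentDetector().detect(g)[0][:,0]
for l in L:
    n=np.hypot(l[2]-l[0],l[3]-l[1])
    if n>30 and 250<min(l[0],l[2]) and max(l[0],l[2])<470 and max(l[1],l[3])<210: print(np.round(l),round(n))
E
```

```text
[[0.4664 0.4759]
 [0.6328 0.4745]
 [0.6241 0.3215]
 [0.4612 0.3247]] [ 0.5461  0.3991 -0.0283] [-0.0041  0.0016  0.0014 -0.0018  0.0058 -0.0007 -0.0032  0.0009]
0.16639211712972327
0.1532403651166965
0.16298282703006287
0.15135322707240859
[439.  63. 428.  95.] 34
[422. 113. 401. 178.] 68
[303.  27. 408.  55.] 109
[396. 175. 433.  65.] 116
[366.  50. 310.  34.] 59
[289.  97. 327.  96.] 38
[428.  66. 366.  51.] 63
[330. 159. 395. 175.] 66
[393. 178. 363. 170.] 31
[291. 108. 293. 179.] 71
[447. 176. 419. 162.] 31
[282. 153. 284. 198.] 45
[272. 198. 269. 156.] 43
[292. 207. 290. 159.] 48
[301.  41. 290.  96.] 56
[287. 107. 279. 145.] 38
[288.  93. 294.  62.] 32
[289. 147. 288. 109.] 38
```

Run:
```python
from h import *
plan([.56,.36,.31],3.12)
```

```text
shift [0.0057 0.0587 0.0038] turn -1.3284 rows 7.1 yaw 1.792
```

{"api": "step_arm", "payload": {"series": [0.006, 0.058, 0, -1.328, 0.006, 0.058, 0, -1.328, 0.006, 0.058, 0, -1.328, 0.006, 0.058, 0, -1.328, 0.006, 0.058, 0, -1.328, 0.006, 0.058, 0, -1.328, 0.006, 0.058, 0, -1.328, 0.006, 0.058, 0, -1.328]}}

```text
time: 52.98
tool_pos: [0.5591, 0.3608, 0.3134]
tcp_rot: [0.035, 3.141, 0.0]
wrist_force: [0.0, 0.4, -3.2]
width: 0.145
grip_force: 79.1
```

Run:
```python
from tray import *
s=st();print(s["tool_pos"],yaw(s),s["width"],s["wrist_force"])
w=shot("wrist");save(w,"w22.png");p=shot("side")
for q in(w,p):
  for a in viewer.spot_point(q,"tray")[:2]: print(a["point"],round(a["score"],2),atz(q,a["point"],0))
# project predicted rim corners & print LSD lines in world at z=.02
g=cv2.cvtColor(w["image"],cv2.COLOR_RGB2GRAY);L=cv2.createLineSegmentDetector().detect(g)[0][:,0]
for l in L:
    n=np.hypot(l[2]-l[0],l[3]-l[1])
    A=atz(w,l[:2],.02);B=atz(w,l[2:],.02)
    if n>35 and .43<min(A[0],B[0]) and max(A[0],B[0])<.66 and .29<min(A[1],B[1]) and max(A[1],B[1])<.51: print(np.round(l),A[:2],B[:2])
```

```text
[0.5591 0.3608 0.3134] 3.1191722096522283 0.1454787977611603 [ 0.0005  0.4003 -3.166 ]
[341.5, 134.7] 0.93 [0.5454 0.4001 0.    ]
[317.9, 394.7] 0.28 [0.984 0.361 0.   ]
[282.7, 162.6] 0.94 [0.5479 0.4038 0.    ]
[309.4, 65.9] 0.54 [0.8341 1.2279 0.    ]
[397. 198. 332. 198.] [0.628  0.4727] [0.6261 0.386 ]
[408.  66. 398. 197.] [0.4631 0.477 ] [0.6266 0.4742]
[331. 193. 396. 193.] [0.6193 0.3844] [0.6211 0.4707]
[290. 102. 294. 201.] [0.5012 0.336 ] [0.6287 0.335 ]
[399. 107. 402.  66.] [0.5105 0.4691] [0.463  0.4697]
[393. 192. 396. 133.] [0.6195 0.4666] [0.5419 0.4675]
[329. 100. 291. 100.] [0.5    0.3836] [0.4995 0.3362]
[282.  63. 286. 193.] [0.4569 0.3281] [0.6179 0.3248]
[332. 208. 383. 218.] [0.6401 0.3856] [0.6563 0.4552]
[282. 152. 278.  63.] [0.5627 0.3225] [0.4568 0.3234]
[283. 194. 281. 156.] [0.6196 0.3205] [0.5674 0.3213]
[398.  66. 288.  67.] [0.4633 0.4655] [0.461  0.3349]
[351. 159. 353. 117.] [0.5743 0.4109] [0.5209 0.4125]
[329. 173. 329. 102.] [0.5919 0.3821] [0.5023 0.383 ]
[289.  61. 327.  61.] [0.4549 0.3367] [0.4555 0.381 ]
[321.  63. 284.  63.] [0.4579 0.3736] [0.457  0.3307]
```

{"api": "step_arm", "payload": {"series": [0.018, -0.0037, 0.06, 0, 0.018, -0.0037, 0.12, 0, 0.018, -0.0037, 0.18, 0, 0.018, -0.0037, 0.24, 0, 0.018, -0.0037, 0.275, 0, 0.018, -0.0037, 0.295, 0, 0.018, -0.0037, 0.299, 0, 0.018, -0.0037, 0.299, 0]}}

```text
time: 54.18
tool_pos: [0.5423, 0.3586, 0.0159]
tcp_rot: [0.033, 3.139, 0.002]
wrist_force: [-0.0, 0.0, -2.7]
width: 0.146
grip_force: 79.1
```

{"api": "step_arm", "payload": {"series": [0, 0, 0.003, 0, 0, 0, 0.006, 0, 0, 0, 0.008, 0, 0, 0, 0.008, 0]}}

```text
time: 54.68
tool_pos: [0.5408, 0.3577, 0.0061]
tcp_rot: [-0.033, -3.141, 0.0]
wrist_force: [0.4, 0.0, -3.0]
width: 0.148
grip_force: 79.1
```

{"api": "step_arm", "payload": {"series": [0, 0, 0.0015, 0, 0, 0, 0.003, 0, 0, 0, 0.003, 0]}}

```text
time: 55.05
tool_pos: [0.5408, 0.3577, 0.003]
tcp_rot: [-0.033, -3.141, 0.0]
wrist_force: [-0.2, 0.5, -2.6]
width: 0.148
grip_force: 79.1
```

{"api": "step_arm", "payload": {"series": [0, 0, 0, 0, 0, 0, 0, 0, 0, 0, 0, 0, 0, 0, -0.03, 0, 0, 0, -0.09, 0, 0, 0, -0.15, 0, 0, 0, -0.21, 0, 0, 0, -0.27, 0], "gripper": 0.3}}

```text
time: 56.05
tool_pos: [0.5408, 0.3577, 0.2756]
tcp_rot: [0.033, 3.141, 0.001]
wrist_force: [0.9, 1.0, -0.4]
width: 0.297
grip_force: 0.0
```

Run:
```python
from tray import *
s=st();print(s["tool_pos"],s["width"],s["wrist_force"])
w=shot("wrist");save(w,"w23.png");p=shot("side")
for a in viewer.boxes_of(w,"bar")[:3]:
  e=a["extent"];print(e,round(a["score"],2),atz(w,(e[0],e[1]-e[3]/2),.019),atz(w,(e[0],e[1]+e[3]/2),.019))
for a in viewer.spot_point(p,"tray")[:1]: print(atz(p,a["point"],0))
plan([.535,-.27,.3],1.793)
```

```text
[0.5408 0.3577 0.2756] 0.2972525707388886 [ 0.8518  1.0404 -0.406 ]
[312.1, 149.0, 20.5, 128.0] 0.71 [0.4636 0.3599 0.019 ] [0.6151 0.3566 0.019 ]
shift [-0.0061 -0.6284 -0.0256] turn 1.3278 rows 10.1 yaw 3.121
```

First bar is in the tray (x 0.464–0.615, y 0.358). Back for the next.

{"api": "step_arm", "payload": {"series": [0.1, -0.3, -0.03, 1.328, 0.1, -0.3, -0.03, 1.328, 0.1, -0.3, -0.03, 1.328, 0.1, -0.3, -0.03, 1.328, 0.05, -0.5, -0.03, 1.328, 0.05, -0.5, -0.03, 1.328, 0.05, -0.5, -0.03, 1.328, 0.05, -0.5, -0.03, 1.328]}}

```text
time: 57.25
tool_pos: [0.4779, -0.1272, 0.3005]
tcp_rot: [-1.962, -2.449, 0.002]
wrist_force: [1.3, 0.2, 0.4]
width: 0.299
grip_force: 0.0
```

Run:
```python
from h import *
s=st();print(s["tool_pos"])
plan([.5345,-.277,.3],1.793)
```

```text
[ 0.4779 -0.1272  0.3005]
shift [-0.1585  0.0225  0.0001] turn -0.0021 rows 2.6 yaw 1.791
```

{"api": "step_arm", "payload": {"series": [-0.1585, 0.0225, 0, -0.002, -0.1585, 0.0225, 0, -0.002, -0.1585, 0.0225, 0, -0.002, -0.1585, 0.0225, 0, -0.002, -0.1585, 0.0225, 0, -0.002], "gripper": 0.36}}

```text
time: 57.88
tool_pos: [0.5351, -0.2744, 0.3007]
tcp_rot: [-1.957, -2.452, 0.0]
wrist_force: [-0.9, 0.3, 0.2]
width: 0.359
grip_force: 0.0
```

```bash
cat > pan.py <<'E'
from h import *
u=np.array([np.cos(1.793),np.sin(1.793)]);v=np.array([u[1],-u[0]]);o=np.array([.5106,-.183])
def look(z):
    w=shot("wrist");s=st();t=s["tool_pos"][:2]-o;print("tool",np.round([t@u,t@v],4),s["tool_pos"][2],yaw(s))
    for n in("bar","bar_2_top","bar_4_top"):
      for a in viewer.boxes_of(w,n)[:4]:
        e=a["extent"];P=[atz(w,(e[0],r),z)[:2]-o for r in(e[1]-e[3]/2,e[1]+e[3]/2)]
        print(n,np.round(e),round(a["score"],2),[np.round([p@u,p@v],4) for p in P])
    return w
E
python3 -c "
from pan import *
look(.154)"
```

```text
tool [-0.0942  0.004 ] 0.3013467070708851 1.795344810165587
bar [313. 187.  19. 161.] 0.91 [array([-0.0315,  0.0038]), array([-0.1827,  0.004 ])]
bar [359. 183.  23. 159.] 0.61 [array([-0.0284,  0.0424]), array([-0.1766,  0.0486])]
bar_4_top [361. 184.  27. 160.] 0.66 [array([-0.0291,  0.0438]), array([-0.1781,  0.0503])]
```

{"api": "step_arm", "payload": {"series": [-0.012, -0.0015, 0.06, 0, -0.012, -0.0015, 0.11, 0, -0.012, -0.0015, 0.14, 0, -0.012, -0.0015, 0.16, 0, -0.012, -0.0015, 0.175, 0, -0.012, -0.0015, 0.19, 0, -0.012, -0.0015, 0.19, 0], "gripper": 0.36}}

```text
time: 58.95
tool_pos: [0.5372, -0.2872, 0.1125]
tcp_rot: [-1.959, -2.456, 0.0]
wrist_force: [-0.8, -0.7, 0.1]
width: 0.36
grip_force: 0.0
```

{"api": "step_arm", "payload": {"series": [0, 0, 0, 0, 0, 0, 0, 0, 0, 0, 0, 0, 0, 0, 0, 0, 0, 0, 0, 0], "gripper": 0.0, "newtons": 80}}

```text
time: 59.58
tool_pos: [0.5381, -0.2877, 0.1134]
tcp_rot: [1.958, 2.454, 0.001]
wrist_force: [2.7, -0.7, 1.7]
width: 0.155
grip_force: 80.9
```

{"api": "step_arm", "payload": {"series": [0, 0, -0.02, 0, 0, 0, -0.05, 0, 0, 0, -0.1, 0, 0, 0, -0.15, 0, 0, 0, -0.2, 0, 0, 0, -0.2, 0]}}

```text
time: 60.32
tool_pos: [0.5387, -0.2886, 0.3192]
tcp_rot: [1.954, 2.449, 0.001]
wrist_force: [1.0, 0.5, -3.7]
width: 0.159
grip_force: 80.4
```

Run:
```python
from tilt import *
s=st();print(s["tool_pos"],yaw(s),s["width"],s["wrist_force"])
p=shot("side");cv2.imwrite("pics/s24.png",p["image"][:,:,::-1])
print("edge",np.median(list(prof(p["image"][:,:,::-1]).values())))
for a in viewer.boxes_of(p,"bar")[:5]:print(np.round(a["extent"]),a["score"])
plan([.47,.1,.32],1.793)
plan([.5423,.4395,.32],3.12)
```

```text
[ 0.5387 -0.2886  0.3192] 1.7945629381577832 0.15904009260964025 [ 1.0372  0.5371 -3.6786]
edge 0.9739684297978215
[353. 238.  65.  78.] 0.97
[283. 167.  44.  13.] 0.84
[219. 202.  18.  44.] 0.83
[362. 308.  56.  73.] 0.64
shift [ 0.3922  0.0211 -0.0072] turn 0.0016 rows 6.3 yaw 1.795
shift [ 0.7072  0.167  -0.0072] turn -1.3254 rows 11.6 yaw 1.795
```

{"api": "step_arm", "payload": {"series": [0.46, 0.11, 0, -1.326, 0.46, 0.11, 0, -1.326, 0.46, 0.11, 0, -1.326, 0.46, 0.11, 0, -1.326, 0.46, 0.11, 0, -1.326, 0.46, 0.11, 0, -1.326, 0.46, 0.11, 0, -1.326, 0.46, 0.11, 0, -1.326]}}

```text
time: 61.42
tool_pos: [0.5398, 0.188, 0.309]
tcp_rot: [-0.026, -3.135, 0.003]
wrist_force: [-0.4, -0.7, -2.8]
width: 0.159
grip_force: 80.3
```

Run:
```python
from h import *
s=st();print(s["tool_pos"],s["width"])
plan([.5423,.4395,.015],3.12)
p=shot("side")
for a in viewer.spot_point(p,"tray")[:2]: print(a["point"],round(a["score"],2),atz(p,a["point"],0))
```

```text
[0.5398 0.188  0.309 ] 0.15908406714466614
shift [-0.0003  0.252   0.2936] turn 0.005 rows 6.2 yaw 3.125
[277.7, 161.8] 0.77 [0.5322 0.4128 0.    ]
[304.8, 163.1] 0.65 [0.6199 0.382  0.    ]
```

{"api": "step_arm", "payload": {"series": [0, 0.251, 0, 0.005, 0, 0.251, 0, 0.005, 0, 0.251, 0, 0.005, 0, 0.251, 0, 0.005, 0, 0.251, 0, 0.005, 0, 0.251, 0, 0.005]}}

```text
time: 62.28
tool_pos: [0.5468, 0.4352, 0.3097]
tcp_rot: [-0.04, -3.137, 0.007]
wrist_force: [-0.1, -0.5, -4.3]
width: 0.156
grip_force: 80.4
```

```bash
cat > trl.py <<'E'
from tray import *
def lines():
    s=st();print(s["tool_pos"],yaw(s),s["width"])
    w=shot("wrist")
    for a in viewer.spot_point(w,"tray")[:1]: print("tray",a["point"],round(a["score"],2),atz(w,a["point"],0))
    for a in viewer.boxes_of(w,"bar")[:4]:
      e=a["extent"];print("bar",np.round(e),round(a["score"],2),atz(w,(e[0],e[1]-e[3]/2),.019)[:2],atz(w,(e[0],e[1]+e[3]/2),.019)[:2])
    g=cv2.cvtColor(w["image"],cv2.COLOR_RGB2GRAY);L=cv2.createLineSegmentDetector().detect(g)[0][:,0]
    for l in L:
        n=np.hypot(l[2]-l[0],l[3]-l[1]);A=atz(w,l[:2],.02);B=atz(w,l[2:],.02)
        if n>45 and .43<min(A[0],B[0]) and max(A[0],B[0])<.66 and .29<min(A[1],B[1]) and max(A[1],B[1])<.51: print(A[:2],B[:2])
    return w
E
python3 -c "
from trl import *
lines();plan([.5423,.4395,.007],3.12)"
```

```text
[0.5468 0.4352 0.3097] 3.116021390185039 0.1558847953368534
tray [281.9, 146.6] 0.67 [0.545  0.3944 0.    ]
bar [254. 143.  26. 121.] 0.85 [0.4639 0.3664] [0.6165 0.3544]
bar [315. 250.  44. 294.] 0.82 [0.4901 0.4398] [0.9493 0.429 ]
[0.6262 0.4051] [0.6252 0.323 ]
[0.6173 0.3305] [0.619  0.4054]
[0.6128 0.366 ] [0.5302 0.3656]
[0.4719 0.4771] [0.5283 0.4759]
[0.4782 0.3358] [0.6138 0.3324]
[0.4963 0.4109] [0.6262 0.4085]
[0.5299 0.476 ] [0.5999 0.4751]
[0.6136 0.4689] [0.4619 0.4708]
[0.5286 0.37  ] [0.6096 0.3705]
[0.5331 0.3587] [0.5937 0.3561]
[0.6138 0.4045] [0.4919 0.4072]
[0.5389 0.4626] [0.5979 0.4618]
[0.622  0.4576] [0.4976 0.4597]
[0.5387 0.3292] [0.4768 0.3306]
[0.4553 0.386 ] [0.4576 0.4676]
shift [0.0052 0.0051 0.3052] turn -0.006 rows 4.9 yaw 3.114
```

{"api": "step_arm", "payload": {"series": [0, 0, 0.06, 0, 0, 0, 0.12, 0, 0, 0, 0.18, 0, 0, 0, 0.23, 0, 0, 0, 0.255, 0, 0, 0, 0.255, 0]}}

```text
time: 63.18
tool_pos: [0.5458, 0.4335, 0.0549]
tcp_rot: [-0.043, -3.136, 0.006]
wrist_force: [-0.5, 0.0, -3.4]
width: 0.158
grip_force: 80.4
```

```bash
python3 -c "
from h import *
shot('wrist');s=st();print(s['tool_pos'],yaw(s));plan([.5423,.4395,.003],3.12)"
```

```text
[0.5475 0.435  0.0575] 3.114318724228803
shift [0.0052 0.0044 0.0545] turn -0.0057 rows 0.9 yaw 3.114
```

{"api": "step_arm", "payload": {"series": [0.005, 0.004, 0.02, -0.006, 0.005, 0.004, 0.04, -0.006, 0.005, 0.004, 0.05, -0.006, 0.005, 0.004, 0.054, -0.006, 0.005, 0.004, 0.054, -0.006]}}

```text
time: 63.85
tool_pos: [0.5426, 0.4407, 0.0035]
tcp_rot: [-0.031, -3.141, 0.001]
wrist_force: [-0.5, 0.1, -3.4]
width: 0.162
grip_force: 80.5
```

{"api": "step_arm", "payload": {"series": [0, 0, 0, 0, 0, 0, 0, 0, 0, 0, 0, 0, 0, 0, -0.03, 0, 0, 0, -0.09, 0, 0, 0, -0.15, 0, 0, 0, -0.21, 0, 0, 0, -0.27, 0], "gripper": 0.3}}

```text
time: 64.85
tool_pos: [0.5426, 0.4406, 0.2765]
tcp_rot: [0.031, 3.141, 0.001]
wrist_force: [0.3, 0.7, 0.6]
width: 0.301
grip_force: 0.0
```

Run:
```python
from h import *
s=st();w=shot("wrist");print(s["tool_pos"])
for a in viewer.boxes_of(w,"bar")[:4]:
      e=a["extent"];print("bar",np.round(e),round(a["score"],2),atz(w,(e[0],e[1]-e[3]/2),.019)[:2],atz(w,(e[0],e[1]+e[3]/2),.019)[:2])
plan([.5345,-.277,.3],1.793)
```

```text
[0.5426 0.4406 0.2765]
bar [313. 153.  14. 125.] 0.81 [0.4711 0.4436] [0.6203 0.4406]
bar [244. 150.  26. 124.] 0.66 [0.4673 0.3667] [0.6142 0.3546]
shift [-0.0027 -0.7204 -0.0222] turn 1.3287 rows 11.5 yaw 3.122
```

{"api": "step_arm", "payload": {"series": [0.0, -0.46, -0.03, 1.329, 0.0, -0.46, -0.03, 1.329, 0.0, -0.46, -0.03, 1.329, 0.0, -0.46, -0.03, 1.329, 0.0, -0.46, -0.03, 1.329, 0.0, -0.46, -0.03, 1.329, 0.0, -0.46, -0.03, 1.329, 0.0, -0.46, -0.03, 1.329]}}

```text
time: 65.95
tool_pos: [0.5333, -0.0225, 0.3047]
tcp_rot: [1.967, 2.447, 0.0]
wrist_force: [0.5, 0.6, -0.4]
width: 0.304
grip_force: 0.0
```

Run:
```python
from h import *
s=st();print(s["tool_pos"])
plan([.576,-.265,.3],1.793)
```

```text
[ 0.5333 -0.0225  0.3047]
shift [-0.246  -0.0105  0.005 ] turn -0.0055 rows 3.9 yaw 1.788
```

{"api": "step_arm", "payload": {"series": [-0.246, -0.0105, 0, -0.005, -0.246, -0.0105, 0, -0.005, -0.246, -0.0105, 0, -0.005, -0.246, -0.0105, 0, -0.005, -0.246, -0.0105, 0, -0.005, -0.246, -0.0105, 0, -0.005], "gripper": 0.42}}

```text
time: 66.7
tool_pos: [0.5772, -0.2612, 0.3036]
tcp_rot: [-1.956, -2.457, -0.001]
wrist_force: [0.1, 0.6, 1.1]
width: 0.425
grip_force: 0.0
```

```bash
python3 -c "
from pan import *
look(.154)"
```

```text
tool [-0.0903  0.048 ] 0.30391475179245386 1.7981704955692743
bar [309. 186.  28. 161.] 0.74 [array([-0.0273,  0.0445]), array([-0.1793,  0.0445])]
bar_2_top [311. 186.  23. 162.] 0.44 [array([-0.0269,  0.0464]), array([-0.1799,  0.0467])]
bar_4_top [311. 188.  29. 161.] 0.75 [array([-0.0287,  0.0462]), array([-0.1813,  0.0465])]
```

{"api": "step_arm", "payload": {"series": [-0.0135, -0.002, 0.06, -0.004, -0.0135, -0.002, 0.11, -0.004, -0.0135, -0.002, 0.14, -0.004, -0.0135, -0.002, 0.16, -0.004, -0.0135, -0.002, 0.175, -0.004, -0.0135, -0.002, 0.191, -0.004, -0.0135, -0.002, 0.191, -0.004], "gripper": 0.4}}

```text
time: 67.78
tool_pos: [0.5785, -0.2749, 0.1125]
tcp_rot: [-1.95, -2.463, 0.0]
wrist_force: [-0.1, 0.3, -1.0]
width: 0.398
grip_force: 0.0
```

{"api": "step_arm", "payload": {"series": [0, 0, 0, 0, 0, 0, 0, 0, 0, 0, 0, 0, 0, 0, 0, 0, 0, 0, 0, 0], "gripper": 0.0, "newtons": 80}}

```text
time: 68.4
tool_pos: [0.5792, -0.2759, 0.1135]
tcp_rot: [1.949, 2.461, -0.0]
wrist_force: [-0.7, -2.8, 4.6]
width: 0.164
grip_force: 80.2
```

{"api": "step_arm", "payload": {"series": [0, 0, -0.02, 0, 0, 0, -0.05, 0, 0, 0, -0.1, 0, 0, 0, -0.15, 0, 0, 0, -0.2, 0, 0, 0, -0.2, 0]}}

```text
time: 69.15
tool_pos: [0.5807, -0.2752, 0.3188]
tcp_rot: [1.945, 2.457, 0.004]
wrist_force: [0.1, 0.4, -2.4]
width: 0.16
grip_force: 79.3
```

```bash
python3 -c "
from h import *
s=st();print(s['tool_pos'],s['width'],s['wrist_force']);plan([.5415,.3985,.31],3.12)"
```

```text
[ 0.5807 -0.2752  0.3188] 0.15987735562541786 [ 0.0961  0.4401 -2.393 ]
shift [0.6648 0.1164 0.0065] turn -1.3177 rows 10.8 yaw 1.802
```

{"api": "step_arm", "payload": {"series": [0.46, 0.08, 0, -1.318, 0.46, 0.08, 0, -1.318, 0.46, 0.08, 0, -1.318, 0.46, 0.08, 0, -1.318, 0.46, 0.08, 0, -1.318, 0.46, 0.08, 0, -1.318, 0.46, 0.08, 0, -1.318, 0.46, 0.08, 0, -1.318]}}

```text
time: 70.15
tool_pos: [0.5484, 0.1944, 0.3096]
tcp_rot: [-0.026, -3.135, -0.0]
wrist_force: [0.3, 0.3, -3.5]
width: 0.159
grip_force: 79.2
```

```bash
python3 -c "
from h import *
shot('side');s=st();print(s['tool_pos'],s['width']);plan([.5415,.4,.31],3.12)"
```

```text
[0.5482 0.1971 0.3096] 0.1615565657424881
shift [0.0101 0.2027 0.0003] turn 0.0049 rows 3.2 yaw 3.125
```

{"api": "step_arm", "payload": {"series": [0.01, 0.201, 0, 0.005, 0.01, 0.201, 0, 0.005, 0.01, 0.201, 0, 0.005, 0.01, 0.201, 0, 0.005, 0.01, 0.201, 0.1, 0.005, 0.01, 0.201, 0.2, 0.005, 0.01, 0.201, 0.24, 0.005, 0.01, 0.201, 0.24, 0.005]}}

```text
time: 71.2
tool_pos: [0.5428, 0.3897, 0.0679]
tcp_rot: [-0.043, -3.136, 0.005]
wrist_force: [0.2, 1.1, -3.3]
width: 0.16
grip_force: 79.5
```

Run:
```python
from h import *
w=shot("wrist");w=shot("wrist");s=st();print(s["tool_pos"],yaw(s),s["width"])
for a in viewer.boxes_of(w,"bar")[:4]:
      e=a["extent"];print("bar",np.round(e),round(a["score"],2),atz(w,(e[0],e[1]-e[3]/2),.019)[:2],atz(w,(e[0],e[1]+e[3]/2),.019)[:2])
plan([.5415,.3990,.003],3.12)
```

```text
[0.538  0.3865 0.0624] 3.113984141238035 0.1651978927298759
bar [263. 193.  45. 187.] 0.84 [0.4645 0.3621] [0.5812 0.3539]
bar [404. 213.  42. 222.] 0.69 [0.4677 0.4396] [0.6117 0.4467]
shift [-0.001   0.0109  0.0639] turn -0.0059 rows 1.0 yaw 3.114
```

{"api": "step_arm", "payload": {"series": [0, 0.01, 0.02, -0.006, 0, 0.01, 0.03, -0.006, 0, 0.01, 0.03, -0.006, 0, 0.01, 0.03, -0.006]}}

```text
time: 71.85
tool_pos: [0.5464, 0.4026, 0.044]
tcp_rot: [0.032, 3.14, 0.001]
wrist_force: [0.9, 0.3, -3.4]
width: 0.162
grip_force: 79.5
```

Run:
```python
from h import *
for i in range(3): plan([.5415,.3990,.003],3.12);shot("wrist")
```

```text
shift [ 0.0049 -0.0038  0.041 ] turn 0.0009 rows 0.7 yaw 3.121
shift [ 0.0049 -0.0038  0.041 ] turn 0.0008 rows 0.7 yaw 3.121
shift [ 0.0049 -0.0037  0.041 ] turn 0.0008 rows 0.7 yaw 3.121
```

Settled. Correct and lower.

{"api": "step_arm", "payload": {"series": [0.005, -0.004, 0.01, 0, 0.005, -0.004, 0.025, 0, 0.005, -0.004, 0.036, 0, 0.005, -0.004, 0.04, 0, 0.005, -0.004, 0.04, 0]}}

```text
time: 72.62
tool_pos: [0.5404, 0.3981, 0.002]
tcp_rot: [-0.033, -3.14, 0.001]
wrist_force: [-0.3, 0.1, -3.4]
width: 0.166
grip_force: 79.5
```

{"api": "step_arm", "payload": {"series": [0, 0, 0, 0, 0, 0, 0, 0, 0, 0, 0, 0, 0, 0, -0.03, 0, 0, 0, -0.09, 0, 0, 0, -0.15, 0, 0, 0, -0.21, 0, 0, 0, -0.29, 0], "gripper": 0.28}}

```text
time: 73.62
tool_pos: [0.5405, 0.3981, 0.2778]
tcp_rot: [0.033, 3.141, 0.001]
wrist_force: [0.6, 0.7, -0.9]
width: 0.282
grip_force: 0.0
```

Run:
```python
from trl import *
lines()
p=shot("side")
for a in viewer.boxes_of(p,"bar")[:6]:print(np.round(a["extent"]),a["score"])
plan([.51,.0,.31],1.793)
```

```text
[0.5405 0.3981 0.2778] 3.1207552820405113 0.28191077538600895
tray [311.9, 154.1] 0.93 [0.5448 0.3983 0.    ]
bar [279. 150.  21. 130.] 0.69 [0.4629 0.3634] [0.6174 0.3554]
bar [314. 148.  20. 128.] 0.65 [0.4624 0.402 ] [0.6149 0.3989]
bar [350. 151.  20. 125.] 0.63 [0.4676 0.4432] [0.6168 0.4451]
[0.4643 0.4772] [0.5355 0.4756]
[0.6276 0.4736] [0.6248 0.3241]
[0.47   0.4359] [0.6161 0.4341]
[0.6172 0.3294] [0.6198 0.4671]
[0.5353 0.4762] [0.6254 0.4743]
[0.5247 0.3888] [0.469 0.392]
[0.4651 0.3974] [0.6118 0.3878]
[0.611 0.429] [0.4672 0.4298]
[0.6135 0.467 ] [0.4616 0.4704]
[0.6348 0.3707] [0.6551 0.4561]
[0.6105 0.3281] [0.5279 0.3296]
[0.608  0.3656] [0.4916 0.3651]
[0.5264 0.3339] [0.6139 0.3318]
[0.6068 0.3827] [0.5247 0.3888]
[0.606  0.3482] [0.5297 0.3479]
[0.5253 0.3516] [0.611  0.3518]
[0.4659 0.3684] [0.6098 0.3698]
[0.4539 0.3285] [0.4571 0.4735]
[0.46   0.4722] [0.4584 0.4196]
[0.6121 0.4017] [0.5503 0.4057]
[0.4852 0.4525] [0.5559 0.4518]
[285. 167.  46.  14.] 0.75
[219. 203.  20.  44.] 0.74
[283. 164.  41.   8.] 0.71
[280. 154.  48.  11.] 0.49
shift [ 0.0224 -0.3989 -0.0343] turn 1.3278 rows 7.1 yaw 3.121
```

All three bars lie inside the tray. Now the counterpoise.

{"api": "step_arm", "payload": {"series": [0.05, -0.45, 0, 1.328, 0.05, -0.45, 0, 1.328, 0.05, -0.45, 0, 1.328, 0.05, -0.45, 0, 1.328, 0.05, -0.45, 0, 1.328, 0.05, -0.45, 0, 1.328, 0.05, -0.45, 0, 1.328, 0.05, -0.45, 0, 1.328], "gripper": 0.6}}

```text
time: 74.88
tool_pos: [0.4793, -0.0534, 0.2729]
tcp_rot: [-1.966, -2.446, 0.004]
wrist_force: [-0.8, 1.0, -0.5]
width: 0.598
grip_force: 0.0
```

Run:
```python
from pan import *
w=shot("wrist");w=shot("wrist");s=st();print(s["tool_pos"])
for a in viewer.spot_point(w,"lug")[:2]: X=atz(w,a["point"],.120);print(a["score"],X,(X[:2]-o)@u,(X[:2]-o)@v)
plan([.484,-.066,.2],1.793)
```

```text
[ 0.4802 -0.0516  0.2734]
0.57 [ 0.4882 -0.0674  0.12  ] 0.11769516429107652 0.0036693934140021077
shift [-0.0161  0.      0.0738] turn -0.0006 rows 1.2 yaw 1.792
```

{"api": "step_arm", "payload": {"series": [-0.015, 0.0035, 0.05, 0, -0.015, 0.0035, 0.09, 0, -0.015, 0.0035, 0.12, 0, -0.015, 0.0035, 0.14, 0, -0.015, 0.0035, 0.155, 0, -0.015, 0.0035, 0.165, 0, -0.015, 0.0035, 0.165, 0]}}

```text
time: 75.9
tool_pos: [0.4877, -0.0638, 0.1098]
tcp_rot: [-1.96, -2.454, 0.001]
wrist_force: [-0.5, -1.1, 0.4]
width: 0.598
grip_force: 0.0
```

{"api": "step_arm", "payload": {"series": [0, 0, 0, 0, 0, 0, 0, 0, 0, 0, 0, 0, 0, 0, 0, 0, 0, 0, 0, 0], "gripper": 0.0, "newtons": 90}}

```text
time: 76.53
tool_pos: [0.4863, -0.0648, 0.1118]
tcp_rot: [-1.96, -2.452, 0.004]
wrist_force: [-9.1, -0.1, 9.1]
width: 0.299
grip_force: 88.1
```

{"api": "step_arm", "payload": {"series": [-0.006, 0, -0.001, 0, -0.013, 0, -0.0015, 0, -0.02, 0, -0.0025, 0, -0.027, 0, -0.0035, 0, -0.034, 0, -0.0045, 0, -0.041, 0, -0.0055, 0, -0.048, 0, -0.0062, 0, -0.055, 0, -0.007, 0]}}

```text
time: 77.53
tool_pos: [0.4977, -0.1167, 0.1188]
tcp_rot: [-1.958, -2.449, 0.001]
wrist_force: [-10.5, 5.1, 11.9]
width: 0.297
grip_force: 88.8
```

{"api": "step_arm", "payload": {"series": [-0.005, 0, -0.001, 0, -0.01, 0, -0.003, 0, -0.015, 0, -0.005, 0, -0.02, 0, -0.0065, 0, -0.024, 0, -0.008, 0, -0.026, 0, -0.008, 0, -0.026, 0, -0.008, 0]}}

```text
time: 78.4
tool_pos: [0.5027, -0.1394, 0.1272]
tcp_rot: [-1.957, -2.444, -0.003]
wrist_force: [-12.8, 13.3, 17.5]
width: 0.297
grip_force: 89.5
```

{"api": "step_arm", "payload": {"series": [-0.002, 0, 0, 0, -0.002, 0, 0, 0, -0.002, 0, 0, 0]}}

```text
time: 78.78
tool_pos: [0.503, -0.1404, 0.1279]
tcp_rot: [-1.956, -2.444, -0.005]
wrist_force: [-13.9, 17.1, 21.4]
width: 0.295
grip_force: 90.1
```

{"api": "step_arm", "payload": {"series": [0, 0, 0, 0, 0, 0, 0, 0, 0, 0, 0, 0, 0, 0, -0.03, 0, 0, 0, -0.08, 0, 0, 0, -0.14, 0, 0, 0, -0.16, 0, 0, 0, -0.16, 0], "gripper": 0.6}}

```text
time: 79.78
tool_pos: [0.5075, -0.146, 0.2871]
tcp_rot: [1.96, 2.451, 0.002]
wrist_force: [0.7, -0.1, -0.9]
width: 0.595
grip_force: 0.0
```

{"api": "step_arm", "payload": {"series": [0.1, 0, -0.03, 0, 0.1, 0, -0.03, 0, 0.1, 0, -0.03, 0, 0.1, 0, -0.03, 0, 0.1, 0, -0.03, 0, 0.1, 0, -0.03, 0, 0.1, 0, -0.03, 0, 0.1, 0, -0.03, 0]}}

```text
time: 80.78
tool_pos: [0.4844, -0.0482, 0.3153]
tcp_rot: [-1.962, -2.453, 0.0]
wrist_force: [0.4, -0.1, -0.7]
width: 0.598
grip_force: 0.0
```

Run:
```python
from tilt import *
for i in range(12): p=shot("side")
cv2.imwrite("pics/s30.png",p["image"][:,:,::-1])
print(st()["time"],"edge",np.median(list(prof(p["image"][:,:,::-1]).values())),st()["tool_pos"])
for n in("bar","tray","lug","g_clamp","tape"):
  for a in viewer.boxes_of(p,n)[:5]:print(n,np.round(a["extent"]),round(a["score"],2))
```

```text
81.375 edge 5.387789638115066 [ 0.4843 -0.0478  0.3154]
bar [217. 202.  18.  45.] 0.94
bar [284. 168.  45.  11.] 0.79
bar [304. 272.  36.  39.] 0.72
bar [284. 164.  47.  12.] 0.61
bar [280. 155.  46.  11.] 0.6
tray [283. 161.  58.  34.] 0.74
lug [304. 275.  37.  42.] 0.98
g_clamp [405. 278.  61.  23.] 0.81
tape [400. 223.  25.  20.] 0.68
tape [281. 157.  42.  13.] 0.63
```

The beam is level with the empty pan, which matches the counterpoise being at its home stop. All three bars are in the tray and the arm is clear, so I'm handing in.

```bash
python3 -c "
from h import *
print(job.finish_job())"
```

```text
the job is handed in; nothing more can be done
None
```

The job is handed in. All three bars were weighed with the beam resting level for over 3 s (within about 0.008 rad by camera), then laid flat in the tray, and the counterpoise is back at its home stop.

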